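# Restock the child-locked dial box of dishwasher tablets

## Robot

A 6-joint arm with a two-finger parallel gripper is mounted at the origin on a cart in front of the work surface, level with it; the furniture and walls round the work are solid. World frame = base frame: x ahead of the robot, y to its left, z up, the work surface at z = 0. Lengths are in m, angles in rad, forces in N, time in s.
With the tool pointing down it reaches from about 0.375 to 0.975 m from the base axis. Payload 3.8 kg.
Tool frame: the origin (TCP) lies between the finger pads; the fingertips stand r.tip_extent ahead of it and the grasp point (between the pads) is the TCP (r.tip_extent is the distance from the TCP to the fingertips, in m); z points along the fingers, y is the line along which they close (so a half turn about z gives the same grasp; the last joint's range is limited). The gripper opens to 88 mm and grips with 3 to 60 N. Pads are 18 mm wide; open, the fingers measure 123 mm over their backs; the gripper's body (75 mm by 187 mm) begins 45 mm behind the grasp point.
Start: joints at [1.293, 0.264, 1.604, -0, 1.274, -0.037], TCP at [0.161, 0.656, 0.258] pointing down, gripper open.
Joint ranges: [-2.63, 2.63], [-0.94, 2.18], [0.31, 2.57], [-1.31, 4.45], [0, 2.66], [-2.55, 2.55]. Speed limits (rad/s): [2.57, 2.57, 3.14, 3.14, 3.14, 3.14].

## Interface

Orientations are given as a rotation vector (axis times angle).
In Python, from rig import r gives the robot as it stands.
- The arm moves only by the shell command python3 inch.py FILE, which reads ROWS from the file FILE. ROWS is a JSON list that holds a single list of rows (three levels of brackets), with 1 to 20 rows, each of 7 numbers: dx, dy, dz in shares of the most that a row can go, 1 being 62.5 mm, then a rotation vector rx, ry, rz in units of 0.2 rad, then the finger opening in m; each row shifts and turns the commanded pose from where the row before left it, along the tool's axes as they then stand; what a row does not reach is not made up. A row lasts 1/8 s, in which the tool goes at most 0.0625 m and 0.188 rad, less where a joint would pass 70% of its speed; a pose out of reach is approached as far as the arm can. The fingers move at their own pace and stop on an object; the grip force is fixed at half the most. Time passes only in rows, so rows that do not move let the fingers close. It prints the time, the measured TCP pose, the force, the opening and the grip force at its end. Input that does not fit is refused with a message, and nothing moves.
- r.get_obs(): the state, without advancing time (a new reading comes with each control period).
- r.read_camera(name): name is "side" or "top" or "wrist"; returns a dict with "img" (384x512x3 uint8, red, green, blue), "fx", "fy", "cx", "cy" (pixels), "extrinsics" (4x4, takes a point from world to camera coordinates); the wrist camera has in their place "T_tool_cam" (4x4, takes a point from camera to tool coordinates, whose origin is the TCP and whose axes are the flange's). Camera axes: x right, y up, looking along -z (the intrinsics and any distortion apply to the point x, -y, -z); pixel columns grow to the right and rows downward; lengths in m; the calibration is good to about 2 mm. A picture is of the moment at which its call begins: read the wrist's pose just before it. There is no depth.
- r.sign_off(): hands the job in; it is judged then, once.
The state is a dict: "t": time; "joint_pos": joint angles; "dq": joint speeds; "joint_efforts": joint torques, N m; "position": TCP position; "tool_rot": TCP orientation; "contact_force": force on the tool from outside, world axes, zero at the start; "wrist_torque": the same for the moment, N m; "width": finger opening in m; "gripper_force": force on a finger pad.
Only numpy, scipy, OpenCV 4.12 (cv2) and the standard library are available. Lean on these libraries where they do the work, as an engineer would, in place of code of your own. Each camera call takes 0.05 s, during which the arm holds its last target. There are 200 camera calls.

## Task

Put all the dishwasher tablets that lie in the wooden tray away in the round dial box, each colour in the compartment with the pad of its own colour: slide the orange child-lock catch out, turn the clear cap by its grip bar so that its opening stands over the right compartment, drop the tablets in, and change over for the other colours. When all are in, turn the cap back shut with its opening at the catch, and slide the catch fully home again. Leave the pegs and the tea light in the tray and do not disturb the honey jar and the mug.

Things in the scene. Friction and masses are not known exactly. Their poses are not given: they have to be found in the camera images.
- dial_box: Grey-green round tablet drum, fixed, 216 mm across, clear turning cap on top, catch housing sticking out toward its own -y. Origin: on its axis at worktop level, z up. Five 72 deg sectors: white solid blanks at the housing and 144 deg clockwise of it (from above); open compartments with middles 72 deg clockwise, 72 and 144 deg counter-clockwise of the housing.
- compartments (a point): On the drum's axis at the compartments' floor level, 5 mm above the worktop. Compartment walls reach 58 mm above the worktop; compartments run from 10 to 103 mm off the axis.
- cap (a joint): Cap angle about the drum's axis, rad, counter-clockwise from above positive, -1.45 to 2.70. 0 = shut, opening at the catch housing (box's -y). Opening over compartment middles at -1.257, 1.257, 2.513. Friction about 0.06 N m, stays put. A locked catch's bolt stands between two black lugs on the rim (play about 0.06 rad either way); they pass once the catch is 13 mm out.
- cap_grip (a point): On the cap's black grip bar, on the drum's axis, 80 mm above the worktop. The bar is 14 mm wide, 64 mm long, stands from 66 to 92 mm above the worktop and lies along the line from axis to opening (white mark on the opening's end). The point's -y axis points to the opening.
- cap_opening (a point): Middle of the opening in the cap, at the cap's upper face, 66 mm above the worktop, 68 mm from the axis. The opening is a black-edged 60 deg sector from 36 to 101 mm off the axis; the rest of the cap is closed. Cap: 6 mm thick, clear, 224 mm across.
- catch (a joint): Orange child-lock slide catch, m: 0 = locked (in, toward the drum), 0.016 = fully open (out, away from the drum). Friction about 1.5 N, no spring, stays where it is left. It goes fully in only with the cap shut (within about 0.06 rad; the bolt's tip is tapered).
- catch_button (a point): Middle of the top of the catch's orange button, 56 mm above the worktop, flush with the housing; 168 mm from the drum's axis when locked, 184 mm when open. Button: 12 mm along the slide (box's y), 32 mm wide, 6.5 mm above the slot's floor. On the side it is pushed from there are 28 mm of free slot for shut fingertips.
- slot_mid (a point): Middle of the recessed slot's floor in the catch housing, 49 mm above the worktop, 176 mm from the drum's axis. Slot: 38 mm wide, 7 mm deep, from 134 to 218 mm off the axis. Housing: 48 mm wide, 130 to 223 mm off the axis, top 56 mm above the worktop. The cap's lugs and rim reach 127 mm off the axis, up to 66 mm high.
- tray: Shallow wooden tray, fixed, 240 x 290 mm (own x, y), rim 12 mm high, 4 mm thick floor and walls. Origin: middle of its underside.
- pad_blue: Blue round pad, 54 mm across, 2 mm thick, fixed on the floor of one compartment, seen through the clear cap: that compartment is for blue tablets. Which compartment it is changes. Origin: its underside's middle, 66 mm from the drum's axis, 5 mm above the worktop.
- pad_yellow: Yellow round pad, 54 mm across, 2 mm thick, fixed on the floor of one compartment, seen through the clear cap: that compartment is for yellow tablets. Which compartment it is changes. Origin: its underside's middle, 66 mm from the drum's axis, 5 mm above the worktop.
- pad_green: Green round pad, 54 mm across, 2 mm thick, fixed on the floor of one compartment, seen through the clear cap: that compartment is for green tablets. Which compartment it is changes. Origin: its underside's middle, 66 mm from the drum's axis, 5 mm above the worktop.
- tablet_blue_a: Dishwasher tablet, blue with a thin white middle layer: a rounded block 36 x 27 x 20 mm (own x, y, z), about 25 g, at the start lying flat in the tray. Origin: its centre. May be absent.
- tablet_blue_b: Dishwasher tablet, blue with a thin white middle layer: a rounded block 36 x 27 x 20 mm (own x, y, z), about 25 g, at the start lying flat in the tray. Origin: its centre. May be absent.
- tablet_yellow_a: Dishwasher tablet, yellow with a thin white middle layer: a rounded block 36 x 27 x 20 mm (own x, y, z), about 25 g, at the start lying flat in the tray. Origin: its centre. May be absent.
- tablet_yellow_b: Dishwasher tablet, yellow with a thin white middle layer: a rounded block 36 x 27 x 20 mm (own x, y, z), about 25 g, at the start lying flat in the tray. Origin: its centre. May be absent.
- tablet_green_a: Dishwasher tablet, green with a thin white middle layer: a rounded block 36 x 27 x 20 mm (own x, y, z), about 25 g, at the start lying flat in the tray. Origin: its centre. May be absent.
- tablet_green_b: Dishwasher tablet, green with a thin white middle layer: a rounded block 36 x 27 x 20 mm (own x, y, z), about 25 g, at the start lying flat in the tray. Origin: its centre. May be absent.
- peg_a: Turquoise clothes peg 15 x 72 x 12 mm, loose in the tray among the tablets, to be left in the tray. Origin: middle of its underside.
- peg_b: Turquoise clothes peg 15 x 72 x 12 mm, loose in the tray among the tablets, to be left in the tray. Origin: middle of its underside.
- tea_light: Tea light in an aluminium cup, 38 mm across, 18 mm high, loose in the tray among the tablets, to be left in the tray. Origin: middle of its underside.
- honey_jar: Honey jar, 71 mm across, 82 mm high, standing loose behind the work; to be left alone. Origin: middle of its underside.
- mug: Speckled off-white mug with a drink in it, 88 x 123 x 90 mm, standing loose behind the work on the right; to be left alone. Origin: middle of its underside.

How it is judged:
By the outcome, as a careful person would: the job done as asked, in the order asked, and still so for the second after the job is handed in, with the robot touching nothing.
Of tablet_blue_a, tablet_blue_b, tablet_yellow_a, tablet_yellow_b, tablet_green_a, tablet_green_b only 4 to 6 are there at a start; the rules pass over those that are not, and their reading is None.
At some moment in a run one of tablet_blue_a, tablet_blue_b, tablet_yellow_a, tablet_yellow_b, tablet_green_a, tablet_green_b may be knocked a few centimetres aside while the robot is not near it.
Once in a run the grip may slacken for a moment while it holds something.
It also fails if it takes over 210 s, if anything falls off the work surface, if the arm or the gripper's body presses on something with over 40 N, if the wrist force passes 120 N, or if a joint passes its speed limit or range.

## Working session

There is one attempt and no reset: what is moved stays moved. The work goes in short steps, Python scripts to look and compute and a shell command to move; the robot and the scene stay as the last step left them, time stands still between calls to the robot, and variables do not carry over. Pictures are saved under pics/ and viewed, at most 14 in all, crops included, and the job is handed in when it is done.

```bash
ls; mkdir -p pics
python3 - <<'E'
from rig import r
import cv2,numpy as np
print(r.tip_extent); o=r.get_obs(); print(o['position'],o['tool_rot'],o['t'],o['width'])
for n in ['top','side']:
    c=r.read_camera(n); cv2.imwrite(f'pics/{n}0.png',c['img'][:,:,::-1]); print(n,c['fx'],c['fy'],c['cx'],c['cy'],c['extrinsics'].round(4).tolist() if hasattr(c['extrinsics'],'round') else c['extrinsics'],[k for k in c])
c=r.read_camera('wrist');print(np.round(c['T_tool_cam'],4).tolist(),c['fx'],[k for k in c])
E
```

```text
inch.py
pics
rig.py
0.019
[0.16078679 0.65491436 0.25641035] [-0.37724127 -3.11853801  0.00335307] 0.0 0.08822244016538112
top 474.2291605029536 474.2291605029536 258.00666570415416 192.34570476777515 [[-0.0227, -0.9997, -0.0111, -0.0011], [0.9919, -0.0239, 0.1245, -0.5669], [-0.1247, -0.0082, 0.9922, -1.4907], [0.0, 0.0, 0.0, 1.0]] ['img', 'fx', 'fy', 'cx', 'cy', 'extrinsics']
side 355.14544864809875 355.14544864809875 256.259549906186 192.03819564268483 [[-0.9891, -0.1458, 0.0202, 0.5725], [0.099, -0.5572, 0.8245, -0.1391], [-0.1089, 0.8175, 0.5655, -0.9153], [0.0, 0.0, 0.0, 1.0]] ['img', 'fx', 'fy', 'cx', 'cy', 'extrinsics']
[[-0.0011, 0.957, 0.2901, 0.075], [1.0, 0.0006, 0.0017, 0.0006], [0.0015, 0.2901, -0.957, -0.1268], [0.0, 0.0, 0.0, 1.0]] 296.1212417680006 ['img', 'fx', 'fy', 'cx', 'cy', 'T_tool_cam']
```
View pics/top0.png

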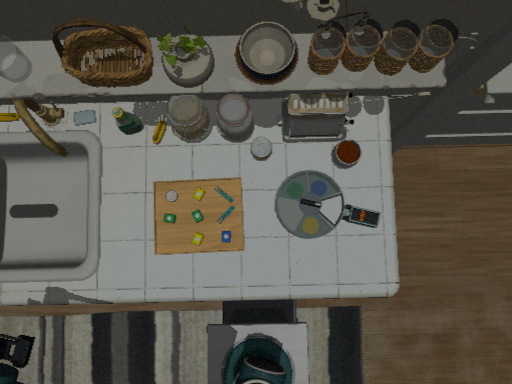

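View pics/side0.png

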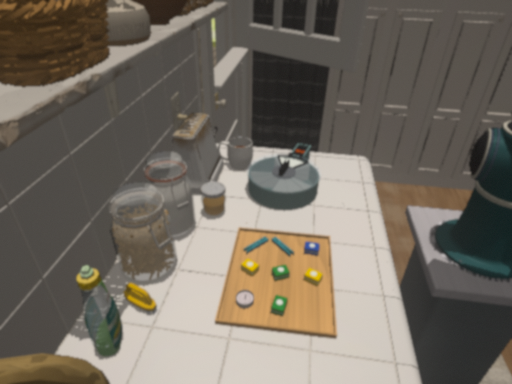

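The top view shows the tray with 5 tablets: yellow (199,194) and (198,239), green (169,217) and (197,215), blue (227,236). The pegs are at (225,194) and (226,213) and the tea light at (172,196). The drum is at (310,204) with its housing to the right. The pads are green (296,190), blue (319,187) and yellow (311,226). The side view agrees.

Create h.py:
```python
from rig import r
import cv2,numpy as np
from scipy.spatial.transform import Rotation as R
HUE={'yellow':(22,35),'green':(50,88),'blue':(105,130),'orange':(3,17)}
def tool():
    o=r.get_obs(); T=np.eye(4); T[:3,:3]=R.from_rotvec(o['tool_rot']).as_matrix(); T[:3,3]=o['position']; return T,o
def cam(n,save=None):
    T,_=tool(); c=r.read_camera(n)
    W=T@np.array(c['T_tool_cam']) if n=='wrist' else np.linalg.inv(np.array(c['extrinsics']))
    if save: cv2.imwrite(f'pics/{save}.png',c['img'][:,:,::-1])
    c['W']=W; return c
def ray(c,u,v):
    d=c['W'][:3,:3]@np.array([(u-c['cx'])/c['fx'],-(v-c['cy'])/c['fy'],-1]); return c['W'][:3,3],d/np.linalg.norm(d)
def onz(c,u,v,z):
    p,d=ray(c,u,v); return p+d*(z-p[2])/d[2]
def proj(c,P):
    q=np.linalg.inv(c['W'])@np.append(P,1); return np.array([c['cx']-c['fx']*q[0]/q[2],c['cy']+c['fy']*q[1]/q[2]])
def tri(obs):  # [(cam,u,v)...] -> point, residual
    A=np.zeros((3,3));b=np.zeros(3);L=[]
    for c,u,v in obs:
        p,d=ray(c,u,v);M=np.eye(3)-np.outer(d,d);A+=M;b+=M@p;L.append((p,M))
    x=np.linalg.solve(A,b);return x,max(np.linalg.norm(M@(x-p)) for p,M in L)
def blobs(c,col,amin=15,smin=110,vmin=50,box=None):
    h=cv2.cvtColor(c['img'],cv2.COLOR_RGB2HSV);lo,hi=HUE[col]
    m=cv2.inRange(h,(lo,smin,vmin),(hi,255,255))
    if box: k=np.zeros_like(m);k[box[1]:box[3],box[0]:box[2]]=255;m&=k
    m=cv2.morphologyEx(m,cv2.MORPH_CLOSE,np.ones((5,5)))
    out=[]
    for q in cv2.findContours(m,cv2.RETR_EXTERNAL,cv2.CHAIN_APPROX_NONE)[0]:
        a=cv2.contourArea(q)
        if a>=amin: out.append((q,a,cv2.minAreaRect(q)))
    return out
def go(p,yaw):
    """yaw: world angle of closing line (tool y), tool pointing down. Prints rotvec in tool axes, then shift in final tool axes"""
    T,o=tool(); best=None
    for y in (yaw,yaw+np.pi):
        z=np.array([0,0,-1.]);Y=np.array([np.cos(y),np.sin(y),0]);G=np.c_[np.cross(Y,z),Y,z]
        rv=R.from_matrix(T[:3,:3].T@G).as_rotvec()
        q6=o['joint_pos'][5]+rv[2]   # sign checked by trial
        if best is None or np.linalg.norm(rv)<np.linalg.norm(best[0]): best=(rv,G)
    rv,G=best; print('rot',rv.round(4),'shift',(G.T@(np.array(p)-T[:3,3])).round(4),'q6',round(o['joint_pos'][5],2),'t',round(o['t'],2),'F',o['contact_force'].round(1))
```

Run:
```python
from h import *
t=cam('top');s=cam('side')
for n,c,box in (('top',t,(150,170,400,260)),('side',s,(210,140,340,340))):
  for col in HUE:
    for q,a,rc in blobs(c,col,8,box=box,smin=90): print(n,col,a,np.round(rc[0],1),np.round(rc[1],1),onz(c,*rc[0],0.02).round(3))
```

```text
top yellow 83.5 [197.1 238.2] [ 8.9 11.5] [0.425 0.185 0.02 ]
top yellow 177.5 [310.5 225.5] [15. 15.] [ 0.457 -0.181  0.02 ]
top yellow 84.5 [198.5 193.3] [ 8.9 11.6] [0.57 0.18 0.02]
top green 67.5 [169.3 217.8] [10.7  7.7] [0.493 0.275 0.02 ]
top green 72.5 [197.2 215.4] [10.7  8. ] [0.498 0.184 0.02 ]
top green 144.0 [294.5 190. ] [14. 13.] [ 0.573 -0.133  0.02 ]
top blue 68.0 [225.5 236. ] [10.  7.] [0.43  0.093 0.02 ]
top blue 159.5 [318.5 188. ] [14. 15.] [ 0.578 -0.211  0.02 ]
top orange 38.0 [362.  215.2] [ 4.7 10.6] [ 0.486 -0.348  0.02 ]
top orange 5852.0 [197.8 215.7] [73.  88.8] [0.497 0.182 0.02 ]
top orange 247.5 [396.5 214.5] [89.  5.] [ 0.486 -0.459  0.02 ]
side yellow 162.5 [312.8 275.4] [16.1 12.5] [0.423 0.19  0.02 ]
side yellow 153.0 [249.5 266.1] [16.  11.8] [0.568 0.185 0.02 ]
side green 138.5 [278.8 303.8] [11.4 14.2] [0.491 0.279 0.02 ]
side green 66.5 [280.  271.2] [ 8.9 14.1] [0.497 0.19  0.02 ]
side blue 45.5 [311.5 246.7] [12.9  6.7] [0.428 0.097 0.02 ]
side orange 10179.0 [281.1 280.7] [120.3  98.4] [0.492 0.217 0.02 ]
side orange 170.5 [216.5 205. ] [16. 13.] [ 0.697 -0.03   0.02 ]
side orange 33.5 [299.5 150.5] [5. 9.] [ 0.48  -0.405  0.02 ]
```

Run:
```python
from h import *
go((0.47,0.16,0.25),np.radians(82))
```

```text
rot [-1.100e-03 -1.000e-04 -1.012e-01] shift [-0.375  -0.4474  0.0071] q6 -0.04 t 0.25 F [0.1 0.6 0.4]
```

The manual's scale: shifts go in shares of 62.5 mm and turns go in units of 0.2 rad. Converting my numbers, -0.032 m is -0.512, -0.027 m is -0.432, -0.1 rad is -0.5.

```bash
echo '[[[0, 0, 0, 0, 0, -0.5, 0.088], [-0.432, -0.512, 0, 0, 0, 0, 0.088], [-0.432, -0.512, 0, 0, 0, 0, 0.088], [-0.432, -0.512, 0, 0, 0, 0, 0.088], [-0.432, -0.512, 0, 0, 0, 0, 0.088], [-0.432, -0.512, 0, 0, 0, 0, 0.088], [-0.432, -0.512, 0, 0, 0, 0, 0.088], [-0.432, -0.512, 0, 0, 0, 0, 0.088], [-0.432, -0.512, 0, 0, 0, 0, 0.088], [-0.432, -0.512, 0, 0, 0, 0, 0.088], [-0.432, -0.512, 0, 0, 0, 0, 0.088], [-0.432, -0.512, 0, 0, 0, 0, 0.088], [-0.432, -0.512, 0, 0, 0, 0, 0.088], [-0.432, -0.512, 0, 0, 0, 0, 0.088], [-0.4, -0.512, 0, 0, 0, 0, 0.088], [0, 0, 0, 0, 0, 0, 0.088]]]' > mv.in && python3 inch.py mv.in
python3 - <<'E'
from h import *
c=cam('wrist','w1'); np.savez('w1.npz',**{k:c[k] for k in ('img','fx','fy','cx','cy','W')})
for col in ('yellow','green','blue'):
    for q,a,rc in blobs(c,col,60,smin=90): print(col,a,np.round(rc[0],1),np.round(rc[1],1),round(rc[2]),onz(c,*rc[0],0.024).round(4))
go((0.5,-0.2,0.26),np.radians(82))
E
```

```text
t: 2.25
position: [0.4713, 0.1572, 0.2577]
tool_rot: [0.227, 3.133, -0.001]
contact_force: [0.2, 0.7, -0.4]
width: 0.0881
gripper_force: 0.0
yellow 210.0 [255.5 362. ] [61.  6.] 0 [0.7694 0.1167 0.024 ]
yellow 1691.5 [400.  347.5] [222.  35.] 0 [0.7734 0.3359 0.024 ]
yellow 97.0 [453.2 325.1] [10.5 27. ] 41 [0.7435 0.413  0.024 ]
yellow 137.5 [437.5 290. ] [14. 19.] 90 [0.6799 0.3883 0.024 ]
yellow 551.0 [280.5 235.6] [22.1 28.3] 23 [0.5653 0.1798 0.024 ]
yellow 635.0 [270.5 126.4] [22.6 30.6] 14 [0.4231 0.1849 0.024 ]
green 536.5 [277.4 184.6] [28.9 20.6] 54 [0.4953 0.1842 0.024 ]
green 607.5 [348.  170.5] [21. 32.] 90 [0.49  0.273 0.024]
blue 618.0 [196.5 141.8] [29.8 22.9] 83 [0.4282 0.0942 0.024 ]
rot [ 0.0002 -0.0004 -0.0039] shift [-0.0789 -0.3508 -0.0024] q6 -1.15 t 2.3 F [ 0.7 -1.  -0.2]
```

View pics/w1.png

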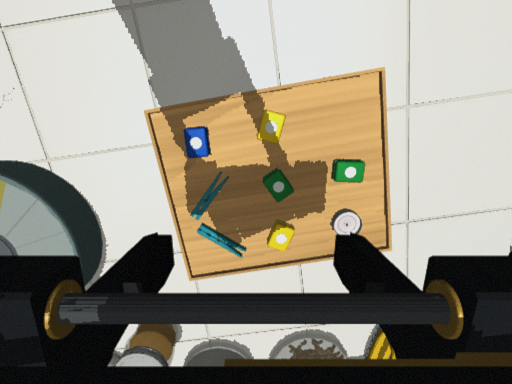

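The wrist view shows the tray clearly: blue (196,142), yellow (270,126) and (280,236), green (277,185) and (348,170). The pegs are at (210,195) and (222,240), and the tea light at (346,223). Next is the drum.

To row units: -0.044 m is -0.704, -0.042 m is -0.672.

```bash
echo '[[[-0.16, -0.704, 0, 0, 0, 0, 0.088], [-0.16, -0.704, 0, 0, 0, 0, 0.088], [-0.16, -0.704, 0, 0, 0, 0, 0.088], [-0.16, -0.704, 0, 0, 0, 0, 0.088], [-0.16, -0.704, 0, 0, 0, 0, 0.088], [-0.16, -0.704, 0, 0, 0, 0, 0.088], [-0.16, -0.704, 0, 0, 0, 0, 0.088], [-0.16, -0.672, 0, 0, 0, 0, 0.088], [0, 0, 0, 0, 0, 0, 0.088], [0, 0, 0, 0, 0, 0, 0.088]]]' > mv.in && python3 inch.py mv.in
cat >> h.py <<'E'
def keep(c,f): np.savez(f,**{k:c[k] for k in ('img','fx','fy','cx','cy','W')})
E
python3 - <<'E'
from h import *
c=cam('wrist','w2'); keep(c,'w2.npz')
for col in HUE:
    for q,a,rc in blobs(c,col,60,smin=70): print(col,a,np.round(rc[0],1),np.round(rc[1],1),round(rc[2]),onz(c,*rc[0],0.007).round(4),onz(c,*rc[0],0.056).round(4))
E
```

```text
t: 3.55
position: [0.5004, -0.1972, 0.2574]
tool_rot: [-0.22, -3.133, -0.002]
contact_force: [-0.6, 1.0, 0.3]
width: 0.0876
gripper_force: 0.0
yellow 796.5 [310. 362.] [  6. 172.] 90 [ 0.8277 -0.1518  0.007 ] [ 0.7756 -0.1563  0.056 ]
yellow 773.5 [457.5 359. ] [ 12. 107.] 90 [0.8548 0.0819 0.007 ] [0.7992 0.047  0.056 ]
yellow 71.5 [456.1 314.6] [17.   9.1] 73 [0.7687 0.0751 0.007 ] [0.7243 0.0411 0.056 ]
yellow 1393.5 [261.1 131.7] [42.5 42.5] 63 [ 0.4579 -0.1811  0.007 ] [ 0.4538 -0.1818  0.056 ]
green 773.0 [310.  216.3] [28.1 38.1] 36 [ 0.579  -0.1304  0.007 ] [ 0.5592 -0.1377  0.056 ]
green 71.0 [131.9 153.2] [36.   6.1] 5 [ 0.4613 -0.348   0.007 ] [ 0.4568 -0.327   0.056 ]
blue 791.0 [248.1 227.5] [37.4 28.2] 34 [ 0.5835 -0.2161  0.007 ] [ 0.5631 -0.2122  0.056 ]
blue 1020.5 [492.5  73. ] [34. 37.] 90 [0.429  0.0989 0.007 ] [0.4286 0.0619 0.056 ]
orange 743.5 [193.  333.5] [19. 52.] 90 [ 0.7468 -0.3265  0.007 ] [ 0.7052 -0.3083  0.056 ]
orange 103.5 [479.7 197.5] [22.3 13.1] 33 [0.5842 0.0959 0.007 ] [0.5637 0.0592 0.056 ]
orange 329.5 [127.  176.5] [29. 12.] 90 [ 0.49   -0.3621  0.007 ] [ 0.4818 -0.3393  0.056 ]
orange 542.5 [484. 168.] [38. 54.] 90 [0.5442 0.0983 0.007 ] [0.5289 0.0614 0.056 ]
orange 205.0 [506. 135.] [15.6 26.9] 45 [0.5051 0.1222 0.007 ] [0.4949 0.0821 0.056 ]
orange 6144.0 [472.5 127.5] [203.  77.] 90 [0.4898 0.08   0.007 ] [0.4816 0.0454 0.056 ]
orange 9767.5 [ 40.  127.5] [ 80. 245.] 0 [ 0.414  -0.4529  0.007 ] [ 0.4156 -0.4183  0.056 ]
```

View pics/w2.png

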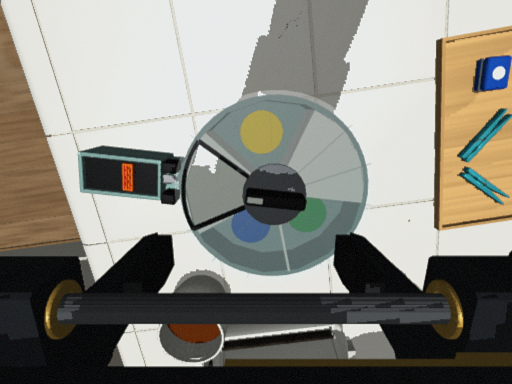

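The wrist view of the drum shows the orange button at (127,176), the grip bar centred near (275,198) with its white mark on the left, the yellow pad at (261,131), blue at (249,224) and green at (308,214). I'll move over the catch for a second view.

To row units: -0.036 m is -0.576, 0.016 m is 0.256.

```bash
echo '[[[-0.032, -0.576, 0.256, 0, 0, 0, 0.03], [-0.032, -0.576, 0.256, 0, 0, 0, 0.03], [-0.032, -0.576, 0.256, 0, 0, 0, 0.03], [-0.032, -0.576, 0.256, 0, 0, 0, 0.03], [0, 0, 0, 0, 0, 0, 0.03], [0, 0, 0, 0, 0, 0, 0.03]]]' > mv.in && python3 inch.py mv.in
cat > d.py <<'E'
from h import *
c=cam('wrist','w3'); keep(c,'w3.npz'); b=dict(np.load('w2.npz')); t=cam('top')
def one(c,col,f): return min(blobs(c,col,25,smin=70),key=lambda x:np.linalg.norm(np.array(x[2][0])-f))
P=[]
G={'yellow':(.4579,-.1811,.007),'green':(.576,-.1304,.007),'blue':(.581,-.214,.007),'orange':(.4818,-.3393,.056)}
for col,g in G.items():
    ob=[]
    for k in (b,c,t):
        q,a,rc=one(k,col,proj(k,np.array(g))); u=rc[0] if col=='orange' else cv2.minEnclosingCircle(q)[0]
        print(col,np.round(u,1),round(a),onz(k,*u,g[2]).round(4),end=' '); ob.append((k,*u))
    print('tri',[np.round(x,4) for x in tri(ob[:2])])
go((0.5,-0.2,0.26),np.radians(82))
E
python3 d.py
```

```text
t: 4.35
position: [0.4886, -0.3407, 0.1939]
tool_rot: [-0.219, -3.134, -0.001]
contact_force: [-0.1, 0.3, -0.7]
width: 0.0311
gripper_force: 0.0
yellow [261.  131.5] 1394 [ 0.4576 -0.1812  0.007 ] yellow [401.5 129. ] 2055 [ 0.4586 -0.1812  0.007 ] yellow [310.3 225.3] 188 [ 0.4584 -0.1813  0.007 ] tri [array([ 0.4581, -0.1813,  0.0073]), np.float64(0.0005)]
green [306.8 214.5] 773 [ 0.5758 -0.1345  0.007 ] green [449. 238.] 128 [ 0.5909 -0.1264  0.007 ] green [294.7 189.8] 170 [ 0.5756 -0.1346  0.007 ] tri [array([ 0.5739, -0.1385,  0.0264]), np.float64(0.0056)]
blue [250.5 224.1] 791 [ 0.5789 -0.2122  0.007 ] blue [374. 239.] 848 [ 0.58   -0.2123  0.007 ] blue [318.3 187.9] 170 [ 0.5802 -0.2122  0.007 ] tri [array([ 0.5794, -0.2123,  0.007 ]), np.float64(0.0005)]
orange [127.  176.5] 330 [ 0.4818 -0.3393  0.056 ] orange [253.  183.2] 436 [ 0.4819 -0.3399  0.056 ] orange [399.  233.5] 180 [ 0.4238 -0.4529  0.056 ] tri [array([ 0.4821, -0.3399,  0.0548]), np.float64(0.0001)]
rot [-0.0001  0.001   0.0005] shift [ 0.0086  0.141  -0.0655] q6 -2.08 t 4.45 F [ 0.7  0.3 -0.4]
```

View pics/w3.png

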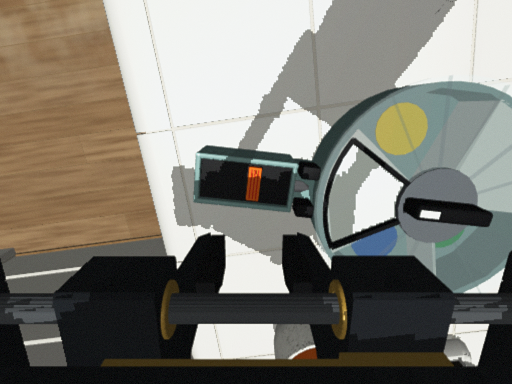

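The second view agrees: button at (253,183), grip bar around (448,212). Triangulated heights match the text (pads z≈0.007, button ≈0.055).

```bash
cat > fit.py <<'E'
from h import *
from scipy.optimize import least_squares
pts=[((.4583,-.1813),.066,-162),((.5797,-.2122),.066,-18),((.5757,-.1345),.066,54),((.4820,-.3398),.168,-90)]
f=lambda v:np.concatenate([np.array(p)-v[:2]-rr*np.array([np.cos(v[2]+np.radians(a)),np.sin(v[2]+np.radians(a))]) for p,rr,a in pts])
s=least_squares(f,[.52,-.17,-.14]);print(s.x.round(4),(s.fun*1e3).round(1))
b=dict(np.load('w3.npz'))
E
python3 fit.py
python3 - <<'E'
from h import *
go((0.482,-0.340,0.10),np.radians(82))
E
```

```text
[ 0.5243 -0.1769 -0.253 ] [-0.1 -0.4 -0.2  0.2  0.5  0.4 -0.2 -0.2]
rot [-0.0001  0.001   0.0005] shift [ 0.007  -0.0001  0.0945] q6 -2.08 t 4.45 F [ 0.7  0.3 -0.4]
```

To row units: 0.02 m is 0.32, 0.003 m is 0.048, 0.06 rad is 0.3.

```bash
echo '[[[0.048, 0, 0.32, 0, 0, 0.3, 0.024], [0.032, 0, 0.32, 0, 0, 0.265, 0.024], [0, 0, 0.32, 0, 0, 0, 0.024], [0, 0, 0.32, 0, 0, 0, 0.024], [0, 0, 0, 0, 0, 0, 0.024], [0, 0, 0, 0, 0, 0, 0.024]]]' > mv.in && python3 inch.py mv.in
python3 - <<'E'
from h import *
go((0.482,-0.3398,0.0695),np.pi/2-.253)
E
```

```text
t: 5.2
position: [0.4836, -0.3416, 0.114]
tool_rot: [0.397, 3.116, -0.0]
contact_force: [0.6, 0.2, 1.1]
width: 0.024
gripper_force: 0.0
rot [-0.0002  0.0003 -0.0005] shift [0.002  0.0014 0.0445] q6 -1.97 t 5.2 F [0.6 0.2 1.1]
```

Descend, grip the button, slide it out along the tool y axis (outward = −y) and check.

```bash
echo '[[[0.032, 0.024, 0.24, 0, 0, 0, 0.024], [0, 0, 0.24, 0, 0, 0, 0.024], [0, 0, 0.168, 0, 0, 0, 0.024], [0, 0, 0, 0, 0, 0, 0.024], [0, 0, 0, 0, 0, 0, 0.024]]]' > mv.in && python3 inch.py mv.in
python3 - <<'E'
from h import *
go((0.482,-0.3398,0.0695),np.pi/2-.253)
E
```

```text
t: 5.82
position: [0.4818, -0.3396, 0.0732]
tool_rot: [0.398, 3.116, -0.0]
contact_force: [0.4, -0.0, 0.9]
width: 0.0239
gripper_force: 0.0
rot [-0.0001  0.0001 -0.0008] shift [-0.0002 -0.0001  0.0037] q6 -1.97 t 5.83 F [ 0.4 -0.   0.9]
```

To row units: 0.0035 m is 0.056.

```bash
echo '[[[0, 0, 0.056, 0, 0, 0, 0.024], [0, 0, 0, 0, 0, 0, 0.024], [0, 0, 0, 0, 0, 0, 0.008], [0, 0, 0, 0, 0, 0, 0.008], [0, 0, 0, 0, 0, 0, 0.008], [0, 0, 0, 0, 0, 0, 0.008]]]' > mv.in && python3 inch.py mv.in; echo '[[[0, -0.08, 0, 0, 0, 0, 0.008], [0, -0.08, 0, 0, 0, 0, 0.008], [0, -0.08, 0, 0, 0, 0, 0.008], [0, -0.032, 0, 0, 0, 0, 0.008], [0, 0, 0, 0, 0, 0, 0.008], [0, 0, 0, 0, 0, 0, 0.008]]]' > mv.in && python3 inch.py mv.in
```

```text
t: 6.58
position: [0.4818, -0.3397, 0.0699]
tool_rot: [0.397, 3.116, -0.001]
contact_force: [0.6, -0.6, 0.4]
width: 0.0109
gripper_force: 30.0
t: 7.32
position: [0.4777, -0.3553, 0.0698]
tool_rot: [0.398, 3.116, 0.002]
contact_force: [3.0, 3.5, 2.7]
width: 0.0113
gripper_force: 30.0
```

```bash
echo '[[[0, 0, 0, 0, 0, 0, 0.03], [0, 0, 0, 0, 0, 0, 0.03], [0, 0, -0.32, 0, 0, 0, 0.03], [0, 0, -0.8, 0, 0, 0, 0.04], [0, 0, -0.32, 0, 0, 0.9, 0.05], [0, 0, 0, 0, 0, 0.9, 0.05], [0, 0, 0, 0, 0, 0.9, 0.05], [0, 0, 0, 0, 0, 0.9, 0.05], [0, 0, 0, 0, 0, 0.9, 0.05], [0, 0, 0, 0, 0, 0.9, 0.05], [0, 0, 0, 0, 0, 0.9, 0.05], [0, 0, 0, 0, 0, 0.9, 0.05], [0, 0, 0, 0, 0, 0.655, 0.05], [0, 0, 0, 0, 0, 0, 0.05]]]' > mv.in && python3 inch.py mv.in
python3 - <<'E'
from h import *
go((0.5243,-0.1769,0.14),-.253)
E
```

```text
t: 9.07
position: [0.4777, -0.3564, 0.1611]
tool_rot: [2.482, 1.923, 0.0]
contact_force: [0.9, 0.5, -1.2]
width: 0.0501
gripper_force: 0.0
rot [0.0014 0.0009 0.0003] shift [0.1855 0.0002 0.0211] q6 -0.43 t 9.07 F [ 0.9  0.5 -1.2]
```

```bash
python3 - <<'E'
from h import *
c=cam('wrist','w4')
for q,a,rc in blobs(c,'orange',60,smin=70):
    p=onz(c,*rc[0],.056)
    if np.hypot(p[0]-.524,p[1]+.177)<.25: print(a,p.round(4),np.hypot(p[0]-.5243,p[1]+.1769))
E
echo '[[[0.592, 0, 0, 0, 0, 0, 0.05], [0.592, 0, 0, 0, 0, 0, 0.05], [0.592, 0, 0, 0, 0, 0, 0.05], [0.592, 0, 0, 0, 0, 0, 0.05], [0.6, 0, 0.32, 0, 0, 0, 0.05], [0, 0, 0.32, 0, 0, 0, 0.05], [0, 0, 0.24, 0, 0, 0, 0.05], [0, 0, 0, 0, 0, 0, 0.05], [0, 0, 0, 0, 0, 0, 0.05]]]' > mv.in && python3 inch.py mv.in
python3 - <<'E'
from h import *
go((0.5243,-0.1769,0.088),-.253)
E
```

```text
567.5 [ 0.4788 -0.3542  0.056 ] 0.18303439607702823
1402.0 [ 0.6763 -0.2993  0.056 ] 0.1951526600439375
t: 10.25
position: [0.5244, -0.1771, 0.1053]
tool_rot: [2.485, 1.921, 0.001]
contact_force: [-0.4, 0.1, 0.1]
width: 0.0503
gripper_force: 0.0
rot [ 0.0009  0.0002 -0.0014] shift [ 0.0002 -0.0002  0.0173] q6 -0.12 t 10.25 F [-0.4  0.1  0.1]
```

```bash
echo '[[[0, 0, 0.224, 0, 0, 0, 0.05], [0, 0, 0.048, 0, 0, 0, 0.03], [0, 0, 0, 0, 0, 0, 0.01], [0, 0, 0, 0, 0, 0, 0.01], [0, 0, 0, 0, 0, 0, 0.01], [0, 0, 0, 0, 0, 0, 0.01], [0, 0, 0, 0, 0, 0, 0.01]]]' > mv.in && python3 inch.py mv.in;  echo '[[[0, 0, 0, 0, 0, 0.75, 0.01], [0, 0, 0, 0, 0, 0.75, 0.01], [0, 0, 0, 0, 0, 0.75, 0.01], [0, 0, 0, 0, 0, 0.75, 0.01], [0, 0, 0, 0, 0, 0.75, 0.01], [0, 0, 0, 0, 0, 0.75, 0.01], [0, 0, 0, 0, 0, 0.75, 0.01], [0, 0, 0, 0, 0, 0.75, 0.01], [0, 0, 0, 0, 0, 0.285, 0.01], [0, 0, 0, 0, 0, 0, 0.01], [0, 0, 0, 0, 0, 0, 0.01]]]' > mv.in && python3 inch.py mv.in
python3 - <<'E'
from h import *
go((0.5243,-0.1769,0.088),-.253-1.257)
E
```

```text
t: 11.12
position: [0.5245, -0.1766, 0.088]
tool_rot: [2.484, 1.922, 0.001]
contact_force: [1.8, -0.9, -0.5]
width: 0.0142
gripper_force: 30.0
t: 12.5
position: [0.5249, -0.1771, 0.088]
tool_rot: [3.139, 0.096, 0.003]
contact_force: [3.5, -3.0, -3.7]
width: 0.0137
gripper_force: 30.0
rot [ 0.0014 -0.002   0.0002] shift [-0.0006 -0.0003  0.    ] q6 1.14 t 12.5 F [ 3.5 -3.  -3.7]
```

```bash
cat >> h.py <<'E'
def tabs(c,ztop=.024,xr=(.36,.66),yr=(.03,.34)):
    out=[]
    for col in ('yellow','green','blue'):
        for q,a,rc in blobs(c,col,80,smin=90):
            P=np.array([onz(c,*p[0],ztop)[:2] for p in q]); 
            (m,wh,ang)=cv2.minAreaRect((P*1000).astype(np.float32)); m=np.array(m)/1000
            if not(xr[0]<m[0]<xr[1] and yr[0]<m[1]<yr[1]) or max(wh)>60 or min(wh)<18: continue
            y=np.radians(ang if wh[0]<wh[1] else ang+90); y=(y+np.pi/2)%np.pi-np.pi/2
            print(col,m.round(4),np.round(wh),'closing yaw',round(y,3),'px',np.round(rc[0])); out.append((col,m,y))
    return out
E
echo '[[[0, 0, 0, 0, 0, 0, 0.04], [0, 0, 0, 0, 0, 0, 0.05], [0, 0, -0.64, 0, 0, 0, 0.05], [0, -0.32, -0.8, 0, 0, 0, 0.05], [0, -0.72, -0.8, 0, 0, 0, 0.05], [0, -0.72, -0.32, 0, 0, 0, 0.05], [0, -0.72, 0, 0, 0, 0, 0.05], [0, -0.72, 0, 0, 0, 0, 0.05], [0, -0.72, 0, 0, 0, 0, 0.05], [0, -0.72, 0, 0, 0, 0, 0.05], [0, -0.72, 0, 0, 0, 0, 0.05], [0, 0, 0, 0, 0, 0, 0.05], [0, 0, 0, 0, 0, 0, 0.05]]]' > mv.in && python3 inch.py mv.in
python3 - <<'E'
from h import *
c=cam('wrist','w5'); keep(c,'w5.npz'); T=tabs(c)
print('--old w1'); T1=tabs(dict(np.load('w1.npz')))
# heights: triangulate white top dots via blob centres of both views
b=dict(np.load('w1.npz'))
for col,m,y in T:
    g=np.append(m,.024); n=lambda k:min((x for x in blobs(k,col,80,smin=90)),key=lambda x:np.linalg.norm(np.array(x[2][0])-proj(k,g)))[2][0]
    print(col,[np.round(v,4) for v in tri([(b,*n(b)),(c,*n(c))])]); go((m[0],m[1],.1),y)
E
```

```text
t: 14.12
position: [0.5038, 0.1545, 0.2439]
tool_rot: [3.139, 0.096, -0.001]
contact_force: [0.7, 0.0, -0.1]
width: 0.05
gripper_force: 0.0
yellow [0.4273 0.1843] [27. 41.] closing yaw 1.167 px [226. 229.]
yellow [0.5696 0.1797] [27. 36.] closing yaw 1.032 px [235. 112.]
green [0.4997 0.1843] [36. 27.] closing yaw -1.087 px [228. 173.]
green [0.5063 0.2481] [37. 28.] closing yaw -0.163 px [175. 164.]
blue [0.4324 0.0942] [28. 39.] closing yaw 1.48 px [298. 229.]
--old w1
yellow [0.5652 0.1792] [30. 40.] closing yaw 1.027 px [281. 236.]
yellow [0.4234 0.1847] [27. 35.] closing yaw 1.179 px [271. 126.]
green [0.4954 0.1842] [37. 26.] closing yaw -1.097 px [277. 185.]
green [0.4901 0.2727] [39. 27.] closing yaw -0.145 px [348. 170.]
blue [0.4285 0.0943] [28. 35.] closing yaw 1.513 px [197. 142.]
yellow [array([0.4237, 0.1851, 0.0154]), np.float64(0.0001)]
rot [0.0007 0.0006 0.4636] shift [-0.0823  0.0023  0.144 ] q6 1.76 t 14.18 F [-1.  -0.3 -0. ]
yellow [array([0.5698, 0.1801, 0.0143]), np.float64(0.0)]
rot [8.000e-04 5.000e-04 5.981e-01] shift [ 0.0433 -0.0557  0.144 ] q6 1.76 t 14.18 F [-1.  -0.3 -0. ]
green [array([0.4979, 0.1848, 0.0146]), np.float64(0.0002)]
rot [ 4.000e-04  8.000e-04 -4.246e-01] shift [ 0.0103 -0.0287  0.144 ] q6 1.76 t 14.18 F [-1.  -0.3 -0. ]
green [array([ 0.4982,  0.2692, -0.0079]), np.float64(0.0125)]
rot [ 0.0000e+00  1.0000e-03 -1.3479e+00] shift [ 0.0931 -0.0129  0.144 ] q6 1.76 t 14.18 F [-1.  -0.3 -0. ]
blue [array([0.4289, 0.0926, 0.0155]), np.float64(0.0001)]
rot [0.0006 0.0007 0.1507] shift [-0.0658  0.0661  0.144 ] q6 1.76 t 14.18 F [-1.  -0.3 -0. ]
```

View pics/w5.png

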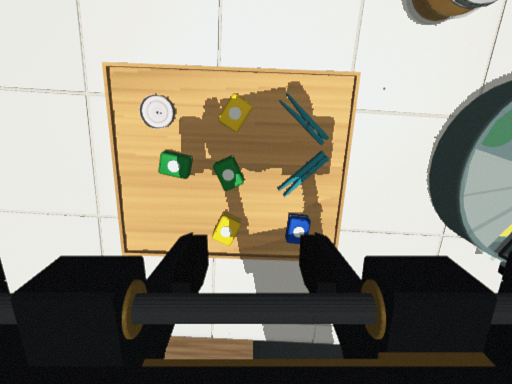

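The wrist view shows one green tablet knocked aside (now at px (175,164)). The yellows are at (226,229) and (235,112), and the pegs and tea light are unchanged. I'll pick yellow A.

```bash
echo '[[[0, 0, 0, 0, 0, 0.8, 0.05], [0, 0, 0, 0, 0, 0.8, 0.05], [0, 0, 0, 0, 0, 0.715, 0.05], [-0.48, 0.016, 0.64, 0, 0, 0, 0.05], [-0.48, 0.016, 0.64, 0, 0, 0, 0.05], [-0.416, 0.016, 0.64, 0, 0, 0, 0.05], [0, 0, 0.32, 0, 0, 0, 0.05], [0, 0, 0.32, 0, 0, 0, 0.05], [0, 0, 0, 0, 0, 0, 0.05], [0, 0, 0, 0, 0, 0, 0.05]]]' > mv.in && python3 inch.py mv.in
python3 - <<'E'
from h import *
c=cam('wrist');tabs(c)
go((0.4237,0.1851,.026),1.17)
E
```

```text
t: 15.42
position: [0.4247, 0.1852, 0.0849]
tool_rot: [-3.077, 0.631, -0.001]
contact_force: [0.3, -0.0, -0.1]
width: 0.0499
gripper_force: 0.0
yellow [0.4269 0.1841] [27. 39.] closing yaw 1.165 px [254. 217.]
yellow [0.5578 0.184 ] [30. 18.] closing yaw -0.469 px [162.  18.]
green [0.5043 0.2462] [40. 26.] closing yaw -0.164 px [115. 149.]
green [0.4981 0.1843] [35. 27.] closing yaw -1.099 px [208. 117.]
blue [0.4318 0.0957] [30. 38.] closing yaw 1.513 px [379. 159.]
rot [-0.0011 -0.0012 -0.0034] shift [-0.001   0.0009  0.0592] q6 2.33 t 15.47 F [-0.7  0.5  0.9]
```

To row units: -0.05 m is -0.8, -0.03 m is -0.48.

```bash
echo '[[[0, 0.016, 0.32, 0, 0, 0, 0.05], [0, 0, 0.32, 0, 0, 0, 0.05], [0, 0, 0.248, 0, 0, 0, 0.05], [0, 0, 0.032, 0, 0, 0, 0.05], [0, 0, 0.016, 0, 0, 0, 0.05], [0, 0, 0, 0, 0, 0, 0.02], [0, 0, 0, 0, 0, 0, 0.02], [0, 0, 0, 0, 0, 0, 0.02], [0, 0, 0, 0, 0, 0, 0.02], [0, 0, -0.48, 0, 0, 0, 0.02], [0, 0, -0.8, 0, 0, 0, 0.02], [0, 0, -0.8, 0, 0, 0, 0.02], [0, 0, 0, 0, 0, 0, 0.02]]]' > mv.in && python3 inch.py mv.in
python3 - <<'E'
from h import *
A=np.array([.5243,-.1769]);d=-.253-np.radians(162)
p=A+.072*np.array([np.cos(d),np.sin(d)]);go((*p,.15),d+np.pi/2)
E
```

```text
t: 17.1
position: [0.4268, 0.1861, 0.1603]
tool_rot: [-3.073, 0.628, -0.013]
contact_force: [0.5, -0.4, -0.8]
width: 0.0268
gripper_force: 30.0
rot [-0.0049 -0.0084 -0.4643] shift [0.0031 0.3683 0.0103] q6 2.33 t 17.1 F [ 0.5 -0.4 -0.8]
```

To row units: 0.046 m is 0.736, 0.003 m is 0.048, -0.16 rad is -0.8.

```bash
echo '[[[0, 0, 0, 0, 0, -0.8, 0.02], [0, 0, 0, 0, 0, -0.8, 0.02], [0, 0, 0, 0, 0, -0.72, 0.02], [0, 0.736, 0, 0, 0, 0, 0.02], [0, 0.736, 0, 0, 0, 0, 0.02], [0, 0.736, 0, 0, 0, 0, 0.02], [0, 0.736, 0, 0, 0, 0, 0.02], [0, 0.736, 0, 0, 0, 0, 0.02], [0, 0.736, 0, 0, 0, 0, 0.02], [0, 0.736, 0, 0, 0, 0, 0.02], [0.048, 0.736, 0, 0, 0, 0, 0.02], [0, 0, 0, 0, 0, 0, 0.02], [0, 0, 0, 0, 0, 0, 0.02]]]' > mv.in && python3 inch.py mv.in
python3 - <<'E'
from h import *
A=np.array([.5243,-.1769]);d=-.253-np.radians(162)
p=A+.072*np.array([np.cos(d),np.sin(d)]);go((*p,.090),d+np.pi/2);c=cam('wrist','w6')
E
```

```text
t: 18.73
position: [0.4478, -0.1815, 0.1541]
tool_rot: [-3.138, -0.094, 0.004]
contact_force: [-0.1, 0.4, 0.3]
width: 0.0264
gripper_force: 30.0
rot [-0.0019  0.0026 -0.0012] shift [0.0047 0.0001 0.0641] q6 1.07 t 18.73 F [-0.1  0.4  0.3]
```

View pics/w6.png

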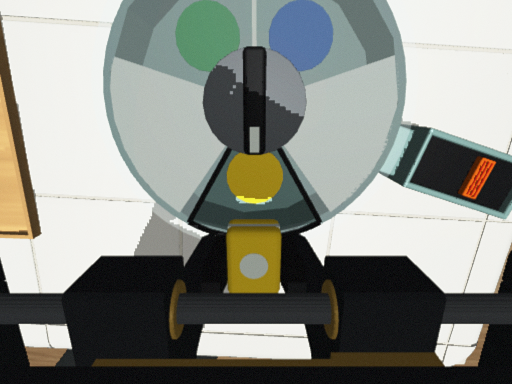

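The opening stands over the yellow pad (254,175) and the tablet is held (254,260).

To row units: -0.045 m is -0.72, -0.046 m is -0.736.

```bash
echo '[[[0.072, 0, 0.48, 0, 0, 0, 0.02], [0, 0, 0.48, 0, 0, 0, 0.02], [0, 0, 0.064, 0, 0, 0, 0.02], [0, 0, 0, 0, 0, 0, 0.02], [0, 0, 0, 0, 0, 0, 0.02], [0, 0, 0, 0, 0, 0, 0.04], [0, 0, 0, 0, 0, 0, 0.05], [0, 0, 0, 0, 0, 0, 0.05], [0, 0, -0.64, 0, 0, 0, 0.05], [0, -0.32, -0.48, 0, 0, 0, 0.05], [0, -0.72, 0, 0, 0, 0, 0.05], [0.16, -0.736, 0, 0, 0, 0, 0.05], [0.32, -0.736, 0, 0, 0, 0, 0.05], [0.32, -0.736, 0, 0, 0, 0, 0.05], [0.32, -0.736, 0, 0, 0, 0, 0.05], [0.32, -0.736, 0, 0, 0, 0, 0.05], [0.32, -0.736, 0, 0, 0, 0, 0.05], [0, 0, 0, 0, 0, 0, 0.05]]]' > mv.in && python3 inch.py mv.in
python3 - <<'E'
from h import *
c=cam('wrist'); T=tabs(c); go((.5698,.1801,.026),1.03)
E
```

```text
t: 21.02
position: [0.5435, 0.1679, 0.1618]
tool_rot: [-3.139, -0.101, -0.002]
contact_force: [-0.0, 0.1, 0.5]
width: 0.0498
gripper_force: 0.0
yellow [0.5707 0.1797] [27. 37.] closing yaw 1.045 px [243. 160.]
green [0.5015 0.1845] [39. 28.] closing yaw -1.104 px [234. 231.]
green [0.5083 0.2481] [36. 31.] closing yaw -0.163 px [168. 220.]
rot [4.000e-04 3.000e-04 6.042e-01] shift [ 0.0162 -0.0259  0.1355] q6 1.76 t 21.07 F [-0.6 -0.7 -0.1]
```

```bash
echo '[[[0, 0, 0, 0, 0, 0.8, 0.05], [0, 0, 0, 0, 0, 0.8, 0.05], [0, 0, 0, 0, 0, 0.8, 0.05], [0.128, -0.208, 0.32, 0, 0, 0.62, 0.05], [0.128, -0.208, 0.64, 0, 0, 0, 0.05], [0, 0, 0.48, 0, 0, 0, 0.05], [0, 0, 0, 0, 0, 0, 0.05], [0, 0, 0, 0, 0, 0, 0.05]]]' > mv.in && python3 inch.py mv.in
python3 - <<'E'
from h import *
go((.5698,.1801,.026),1.03)
E
```

```text
t: 22.08
position: [0.569, 0.1799, 0.0726]
tool_rot: [-3.026, 0.844, -0.001]
contact_force: [-0.1, -0.2, 0.2]
width: 0.0496
gripper_force: 0.0
rot [-0.0004 -0.0006 -0.0034] shift [ 0.0006 -0.0006  0.0466] q6 2.38 t 22.07 F [-0.1 -0.2  0.2]
```

To row units: -0.05 m is -0.8, -0.045 m is -0.72, -0.16 rad is -0.8.

```bash
echo '[[[0, 0, 0.32, 0, 0, 0, 0.05], [0, 0, 0.32, 0, 0, 0, 0.05], [0, 0, 0.08, 0, 0, 0, 0.05], [0, 0, 0.016, 0, 0, 0, 0.05], [0, 0, 0, 0, 0, 0, 0.02], [0, 0, 0, 0, 0, 0, 0.02], [0, 0, 0, 0, 0, 0, 0.02], [0, 0, 0, 0, 0, 0, 0.02], [0, 0, -0.48, 0, 0, 0, 0.02], [0, 0, -0.8, 0, 0, 0, 0.02], [0, 0, -0.72, 0, 0, -0.8, 0.02], [0, 0, 0, 0, 0, -0.8, 0.02], [0, 0, 0, 0, 0, -0.8, 0.02], [0, 0, 0, 0, 0, -0.62, 0.02], [0, 0, 0, 0, 0, 0, 0.02]]]' > mv.in && python3 inch.py mv.in
python3 - <<'E'
from h import *
A=np.array([.5243,-.1769]);d=-.253-np.radians(162)
p=A+.072*np.array([np.cos(d),np.sin(d)]);go((*p,.090),d+np.pi/2)
E
```

```text
t: 23.95
position: [0.5685, 0.1807, 0.1506]
tool_rot: [3.14, 0.093, -0.0]
contact_force: [0.4, -0.3, -0.4]
width: 0.0266
gripper_force: 30.0
rot [ 0.      0.0001 -0.0018] shift [-0.1379  0.3542  0.0606] q6 1.78 t 23.95 F [ 0.4 -0.3 -0.4]
```

```bash
echo '[[[-0.2752, 0.7088, 0, 0, 0, 0, 0.02], [-0.2752, 0.7088, 0, 0, 0, 0, 0.02], [-0.2752, 0.7088, 0, 0, 0, 0, 0.02], [-0.2752, 0.7088, 0, 0, 0, 0, 0.02], [-0.2752, 0.7088, 0, 0, 0, 0, 0.02], [-0.2752, 0.7088, 0, 0, 0, 0, 0.02], [-0.2752, 0.7088, 0, 0, 0, 0, 0.02], [-0.2752, 0.7088, 0, 0, 0, 0, 0.02], [0, 0, 0.32, 0, 0, 0, 0.02], [0, 0, 0, 0, 0, 0, 0.02]]]' > mv.in && python3 inch.py mv.in
python3 - <<'E'
from h import *
A=np.array([.5243,-.1769]);d=-.253-np.radians(162)
p=A+.072*np.array([np.cos(d),np.sin(d)]);go((*p,.090),d+np.pi/2)
E
```

```text
t: 25.2
position: [0.4512, -0.1814, 0.1293]
tool_rot: [-3.139, -0.09, 0.005]
contact_force: [-1.1, -0.6, 0.2]
width: 0.0272
gripper_force: 30.0
rot [-0.0017  0.003  -0.0038] shift [ 0.0012 -0.      0.0393] q6 1.08 t 25.2 F [-1.1 -0.6  0.2]
```

To row units: -0.05 m is -0.8, 0.05 m is 0.8.

```bash
echo '[[[0.016, 0, 0.32, 0, 0, 0, 0.02], [0, 0, 0.24, 0, 0, 0, 0.02], [0, 0, 0.064, 0, 0, 0, 0.02], [0, 0, 0, 0, 0, 0, 0.02], [0, 0, 0, 0, 0, 0, 0.02], [0, 0, 0, 0, 0, 0, 0.04], [0, 0, 0, 0, 0, 0, 0.05], [0, 0, 0, 0, 0, 0, 0.05], [0, 0, -0.8, 0, 0, 0, 0.05], [0.32, 0, -0.64, 0, 0, 0, 0.05], [0.8, 0, -0.16, 0, 0, 0, 0.05], [0.032, 0, 0, 0, 0, 0, 0.05], [0, 0, 0, 0, 0, 0, 0.05], [0, 0, 0, 0, 0, 0, 0.05]]]' > mv.in && python3 inch.py mv.in
python3 - <<'E'
from h import *
c=cam('wrist','w7'); go((0.5243,-0.1769,0.088),-.253-1.257)
E
```

```text
t: 26.95
position: [0.524, -0.1767, 0.1904]
tool_rot: [-3.139, -0.095, 0.004]
contact_force: [0.0, 0.1, -0.5]
width: 0.0502
gripper_force: 0.0
rot [-0.0009  0.0022 -0.0004] shift [2.000e-04 1.000e-04 1.026e-01] q6 1.14 t 27.0 F [ 0.7 -0.6  0.3]
```

View pics/w7.png

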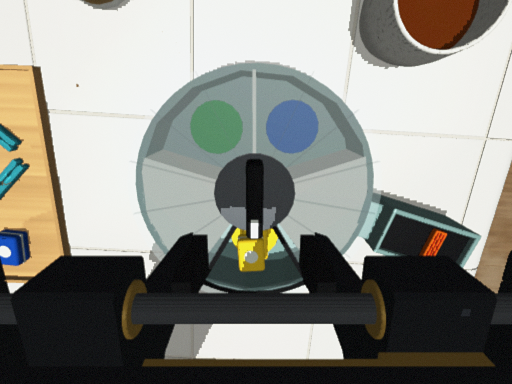

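The view shows the yellow tablet in the compartment at (251,255). I need to check that both are in and lie low.

Run:
```python
import cv2
i=cv2.imread('pics/w7.png')[205:300,190:320]; cv2.imwrite('pics/w7c.png',cv2.resize(i,None,fx=5,fy=5,interpolation=cv2.INTER_CUBIC))
```

View pics/w7c.png

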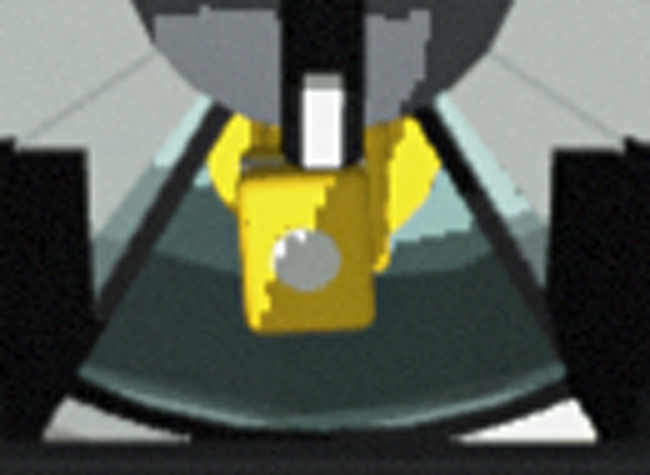

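One tablet lies flat, seemingly on the other (stack top ≈47 mm, below the 58 mm walls). I'll turn the cap to blue, watching the force.

The manual's scale: shifts go in shares of 62.5 mm and turns go in units of 0.2 rad. Converting my numbers, 0.04 m is 0.64, 0.02 m is 0.32, -0.15 rad is -0.75.

```bash
echo '[[[0, 0, 0.64, 0, 0, 0, 0.05], [0, 0, 0.64, 0, 0, 0, 0.05], [0, 0, 0.32, 0, 0, 0, 0.05], [0, 0, 0.048, 0, 0, 0, 0.03], [0, 0, 0, 0, 0, 0, 0.01], [0, 0, 0, 0, 0, 0, 0.01], [0, 0, 0, 0, 0, 0, 0.01], [0, 0, 0, 0, 0, 0, 0.01], [0, 0, 0, 0, 0, -0.75, 0.01], [0, 0, 0, 0, 0, -0.75, 0.01], [0, 0, 0, 0, 0, -0.75, 0.01], [0, 0, 0, 0, 0, 0, 0.01]]]' > mv.in && python3 inch.py mv.in; echo '[[[0, 0, 0, 0, 0, -0.75, 0.01], [0, 0, 0, 0, 0, -0.75, 0.01], [0, 0, 0, 0, 0, -0.75, 0.01], [0, 0, 0, 0, 0, -0.75, 0.01], [0, 0, 0, 0, 0, -0.75, 0.01], [0, 0, 0, 0, 0, -0.75, 0.01], [0, 0, 0, 0, 0, -0.75, 0.01], [0, 0, 0, 0, 0, -0.75, 0.01], [0, 0, 0, 0, 0, -0.75, 0.01], [0, 0, 0, 0, 0, -0.75, 0.01], [0, 0, 0, 0, 0, -0.75, 0.01], [0, 0, 0, 0, 0, -0.75, 0.01], [0, 0, 0, 0, 0, -0.75, 0.01], [0, 0, 0, 0, 0, -0.565, 0.01], [0, 0, 0, 0, 0, 0, 0.01], [0, 0, 0, 0, 0, 0, 0.01]]]' > mv.in && python3 inch.py mv.in
python3 - <<'E'
from h import *
go((0.5243,-0.1769,0.088),-.253+1.257)
E
```

```text
t: 28.5
position: [0.5261, -0.1763, 0.0897]
tool_rot: [-3.038, -0.795, -0.001]
contact_force: [-2.1, 3.9, 4.5]
width: 0.0139
gripper_force: 30.0
t: 30.5
position: [0.523, -0.1762, 0.0896]
tool_rot: [-0.877, -3.01, 0.0]
contact_force: [-11.1, 2.9, 14.7]
width: 0.0136
gripper_force: 30.0
rot [-0.0018 -0.0062 -0.0004] shift [-0.0015  0.0001  0.0016] q6 -1.37 t 30.5 F [-11.1   2.9  14.7]
```

To row units: -0.04 m is -0.64.

```bash
echo '[[[0, 0, 0, 0, 0, 0, 0.04], [0, 0, 0, 0, 0, 0, 0.05], [0, 0, -0.64, 0, 0, 0, 0.05], [0, 0, -0.64, 0, 0, 0, 0.05], [0, 0, 0, 0, 0, 0, 0.05]]]' > mv.in && python3 inch.py mv.in
python3 - <<'E'
from h import *
c=cam('wrist','w8');go((.4283,.0928,.15),1.5)
E
```

```text
t: 31.12
position: [0.5286, -0.1781, 0.1726]
tool_rot: [0.878, 3.008, -0.001]
contact_force: [0.7, 1.1, -0.3]
width: 0.05
gripper_force: 0.0
rot [-2.000e-04  4.100e-03 -4.969e-01] shift [0.1177 0.2626 0.0203] q6 -1.37 t 31.18 F [-0.3 -0.6 -0.8]
```

View pics/w8.png

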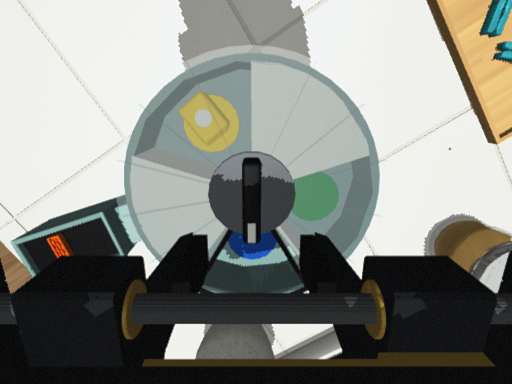

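Cap opening is over the blue pad (252,245), and the two yellows lie stacked flat at (205,120). Next the blue tablet.

```bash
echo '[[[0, 0, 0, 0, 0, -0.83, 0.05], [0, 0, 0, 0, 0, -0.83, 0.05], [0, 0, 0, 0, 0, -0.825, 0.05], [0.3136, 0.7008, 0, 0, 0, 0, 0.05], [0.3136, 0.7008, 0, 0, 0, 0, 0.05], [0.3136, 0.7008, 0, 0, 0, 0, 0.05], [0.3136, 0.7008, 0, 0, 0, 0, 0.05], [0.3136, 0.7008, 0, 0, 0, 0, 0.05], [0.3136, 0.7008, 0, 0, 0, 0, 0.05], [0, 0, 0, 0, 0, 0, 0.05], [0, 0, 0, 0, 0, 0, 0.05]]]' > mv.in && python3 inch.py mv.in
python3 - <<'E'
from h import *
c=cam('wrist');tabs(c);go((.4285,.0928,.026),1.5)
E
```

```text
t: 32.55
position: [0.4264, 0.0931, 0.1675]
tool_rot: [-0.109, -3.138, 0.001]
contact_force: [0.3, -0.3, 0.7]
width: 0.05
gripper_force: 0.0
green [0.4951 0.2454] [43. 23.] closing yaw -0.07 px [409. 244.]
green [0.4924 0.1834] [43. 23.] closing yaw -1.065 px [347. 246.]
blue [0.4268 0.0928] [26. 37.] closing yaw 1.501 px [253. 189.]
rot [-0.0008 -0.0012 -0.0002] shift [-0.0017  0.0002  0.1418] q6 -1.34 t 32.6 F [-0.1 -0.1  0.4]
```

```bash
echo '[[[-0.016, 0, 0.72, 0, 0, 0, 0.05], [0, 0, 0.72, 0, 0, 0, 0.05], [0, 0, 0.56, 0, 0, 0, 0.05], [0, 0, 0.208, 0, 0, 0, 0.05], [0, 0, 0.056, 0, 0, 0, 0.05], [0, 0, 0, 0, 0, 0, 0.05], [0, 0, 0, 0, 0, 0, 0.02], [0, 0, 0, 0, 0, 0, 0.02], [0, 0, 0, 0, 0, 0, 0.02], [0, 0, 0, 0, 0, 0, 0.02], [0, 0, -0.48, 0, 0, 0, 0.02], [0, 0, -0.8, 0, 0, 0, 0.02], [0, 0, -0.72, 0, 0, 0.83, 0.02], [0, 0, 0, 0, 0, 0.83, 0.02], [0, 0, 0, 0, 0, 0.825, 0.02], [0, 0, 0, 0, 0, 0, 0.02]]]' > mv.in && python3 inch.py mv.in
python3 - <<'E'
from h import *
A=np.array([.5243,-.1769]);d=-.253-np.radians(18)
p=A+.072*np.array([np.cos(d),np.sin(d)]);go((*p,.090),d+np.pi/2)
E
```

```text
t: 34.6
position: [0.4277, 0.0934, 0.152]
tool_rot: [-0.877, -3.017, 0.0]
contact_force: [-1.3, -0.4, -1.4]
width: 0.0263
gripper_force: 30.0
rot [-0.0001 -0.0001  0.0013] shift [-0.2987 -0.1761  0.062 ] q6 -0.85 t 34.6 F [-1.3 -0.4 -1.4]
```

```bash
echo '[[[-0.5968, -0.352, 0, 0, 0, 0, 0.02], [-0.5968, -0.352, 0, 0, 0, 0, 0.02], [-0.5968, -0.352, 0, 0, 0, 0, 0.02], [-0.5968, -0.352, 0, 0, 0, 0, 0.02], [-0.5968, -0.352, 0, 0, 0, 0, 0.02], [-0.5968, -0.352, 0, 0, 0, 0, 0.02], [-0.5968, -0.352, 0, 0, 0, 0, 0.02], [-0.5968, -0.352, 0, 0, 0, 0, 0.02], [0, 0, 0.32, 0, 0, 0, 0.02], [0, 0, 0, 0, 0, 0, 0.02]]]' > mv.in && python3 inch.py mv.in
python3 - <<'E'
from h import *
A=np.array([.5243,-.1769]);d=-.253-np.radians(18)
p=A+.072*np.array([np.cos(d),np.sin(d)]);go((*p,.090),d+np.pi/2)
E
```

```text
t: 35.85
position: [0.5824, -0.2143, 0.1288]
tool_rot: [-0.876, -3.01, -0.002]
contact_force: [-0.9, 0.0, -0.7]
width: 0.0268
gripper_force: 30.0
rot [-0.0009 -0.0067  0.0006] shift [-0.0029  0.0003  0.0388] q6 -1.4 t 35.85 F [-0.9  0.  -0.7]
```

```bash
echo '[[[-0.048, 0, 0.32, 0, 0.03, 0, 0.02], [0, 0, 0.24, 0, 0, 0, 0.02], [0, 0, 0.064, 0, 0, 0, 0.02], [0, 0, 0, 0, 0, 0, 0.02], [0, 0, 0, 0, 0, 0, 0.02], [0, 0, 0, 0, 0, 0, 0.04], [0, 0, 0, 0, 0, 0, 0.05], [0, 0, 0, 0, 0, 0, 0.05], [0, 0, -0.8, 0, 0, 0, 0.05], [0.32, 0, -0.64, 0, 0, 0, 0.05], [0.8, 0, -0.16, 0, 0, 0, 0.05], [0.032, 0, 0, 0, 0, 0, 0.05], [0, 0, 0, 0, 0, 0, 0.05]]]' > mv.in && python3 inch.py mv.in
python3 - <<'E'
from h import *
c=cam('wrist','w9');
for q,a,rc in blobs(c,'blue',40,smin=70): print(a,rc)
E
echo '[[[0, 0, 0, 0, 0, 0.9, 0.05], [0, 0, 0, 0, 0, 0.9, 0.05], [0, 0, 0, 0, 0, 0.9, 0.05], [0, 0, 0, 0, 0, 0.9, 0.05], [0, 0, 0, 0, 0, 0.9, 0.05], [0, 0, 0, 0, 0, 0.9, 0.05], [0, 0, 0, 0, 0, 0.9, 0.05], [0, 0, 0, 0, 0, 0.9, 0.05], [0, 0, 0, 0, 0, 0.9, 0.05], [0, 0, 0, 0, 0, 0.9, 0.05], [0, 0, 0, 0, 0, 0.9, 0.05], [0, 0, 0, 0, 0, 0.9, 0.05], [0, 0, 0, 0, 0, 0.9, 0.05], [0, 0, 0, 0, 0, 0.9, 0.05], [0, 0, 0, 0, 0, 0.9, 0.05], [0, 0, 0, 0, 0, 0.9, 0.05], [0, 0, 0, 0, 0, 0.9, 0.05], [0, 0, 0, 0, 0, 0.4, 0.05], [0, 0, 0, 0, 0, 0, 0.05], [0, 0, 0, 0, 0, 0, 0.05]]]' > mv.in && python3 inch.py mv.in
python3 - <<'E'
from h import *
c=cam('wrist','w10'); go((0.5243,-0.1769,0.088),-.253+1.257)
E
```

```text
t: 37.48
position: [0.5273, -0.1787, 0.1938]
tool_rot: [-0.878, -3.011, -0.002]
contact_force: [-0.3, 0.0, 0.6]
width: 0.0499
gripper_force: 0.0
1061.5 ((253.0, 242.5), (37.0, 46.0), 90.0)
t: 40.02
position: [0.5275, -0.1789, 0.1931]
tool_rot: [-3.015, 0.875, 0.01]
contact_force: [-0.7, -0.3, -0.2]
width: 0.05
gripper_force: 0.0
rot [0.0001 0.0065 0.0016] shift [-0.0036  0.      0.1052] q6 1.76 t 40.08 F [0.3 0.2 0.3]
```

View pics/w10.png

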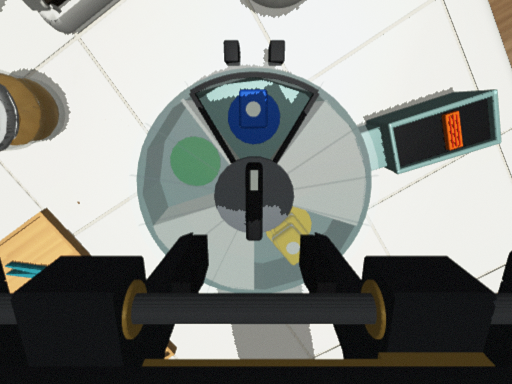

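Blue is in (253,108) and both yellows are visible (290,238). I'll turn to green.

```bash
echo '[[[-0.0576, 0, 0.64, 0, 0.0325, 0, 0.05], [0, 0, 0.64, 0, 0, 0, 0.05], [0, 0, 0.32, 0, 0, 0, 0.05], [0, 0, 0.064, 0, 0, 0, 0.03], [0, 0, 0, 0, 0, 0, 0.03], [0, 0, 0, 0, 0, 0, 0.03]]]' > mv.in && python3 inch.py mv.in;python3 - <<'E'
from h import *
go((0.5243,-0.1769,0.088),-.253+1.257)
E
```

```text
t: 40.83
position: [0.5251, -0.177, 0.0911]
tool_rot: [3.016, -0.877, 0.005]
contact_force: [0.1, -0.3, 0.2]
width: 0.0301
gripper_force: 0.0
rot [-0.0005 -0.0031  0.0007] shift [-0.0007  0.0003  0.0031] q6 1.77 t 40.83 F [ 0.1 -0.3  0.2]
```

To row units: 0.002 m is 0.032, -0.0007 m is -0.0112, -0.14 rad is -0.7.

```bash
echo '[[[-0.0112, 0, 0.032, 0, 0, 0, 0.01], [0, 0, 0, 0, 0, 0, 0.01], [0, 0, 0, 0, 0, 0, 0.01], [0, 0, 0, 0, 0, 0, 0.01], [0, 0, 0, 0, 0, -0.7, 0.01], [0, 0, 0, 0, 0, -0.7, 0.01], [0, 0, 0, 0, 0, -0.7, 0.01], [0, 0, 0, 0, 0, -0.7, 0.01], [0, 0, 0, 0, 0, -0.7, 0.01], [0, 0, 0, 0, 0, -0.7, 0.01], [0, 0, 0, 0, 0, -0.7, 0.01], [0, 0, 0, 0, 0, -0.7, 0.01], [0, 0, 0, 0, 0, -0.685, 0.01], [0, 0, 0, 0, 0, 0, 0.01], [0, 0, 0, 0, 0, 0, 0.01]]]' > mv.in && python3 inch.py mv.in
echo '[[[0, 0, 0, 0, 0, 0, 0.03], [0, 0, 0, 0, 0, 0, 0.05], [0, 0, -0.64, 0, 0, 0, 0.05], [0, 0, -0.64, 0, 0, 0, 0.05], [0, 0, 0, 0, 0, 0, 0.05]]]' > mv.in && python3 inch.py mv.in
python3 - <<'E'
from h import *
go((0.5243,-0.1769,0.17),-.253+2.513)
go((0.4979,.1848,.16),-1.09)
go((0.502,.2475,.16),-.163)
E
```

```text
t: 42.7
position: [0.5235, -0.1778, 0.0881]
tool_rot: [2.953, 1.064, -0.0]
contact_force: [-2.2, -6.7, 2.0]
width: 0.0138
gripper_force: 30.0
t: 43.32
position: [0.526, -0.1768, 0.1715]
tool_rot: [2.951, 1.062, 0.01]
contact_force: [0.2, 0.9, 0.3]
width: 0.0501
gripper_force: 0.0
rot [ 0.0068 -0.0043  0.0019] shift [-0.0014 -0.001   0.0015] q6 0.51 t 43.33 F [0.2 0.9 0.3]
rot [ 0.0063 -0.005   0.2103] shift [ 0.1423 -0.3336  0.0115] q6 0.51 t 43.33 F [0.2 0.9 0.3]
rot [ 0.008  -0.0016 -0.7167] shift [ 0.4147 -0.0925  0.0115] q6 0.51 t 43.33 F [0.2 0.9 0.3]
```

To row units: -0.0417 m is -0.6672, 0.0178 m is 0.2848, 0.11 rad is 0.55.

```bash
echo '[[[0, 0, 0, 0.03, -0.025, 0.55, 0.05], [0, 0, 0, 0, 0, 0.5, 0.05], [0.2848, -0.6672, 0, 0, 0, 0, 0.05], [0.2848, -0.6672, 0, 0, 0, 0, 0.05], [0.2848, -0.6672, 0, 0, 0, 0, 0.05], [0.2848, -0.6672, 0, 0, 0, 0, 0.05], [0.2848, -0.6672, 0, 0, 0, 0, 0.05], [0.2848, -0.6672, 0, 0, 0, 0, 0.05], [0.2848, -0.6672, 0, 0, 0, 0, 0.05], [0.2848, -0.6672, 0, 0, 0, 0, 0.05], [0, 0, 0, 0, 0, 0, 0.05], [0, 0, 0, 0, 0, 0, 0.05]]]' > mv.in && python3 inch.py mv.in
python3 - <<'E'
from h import *
c=cam('wrist');tabs(c)
go((0.4979,.1848,.026),-1.09)
E
```

```text
t: 44.82
position: [0.4944, 0.1851, 0.1671]
tool_rot: [-3.048, -0.749, 0.014]
contact_force: [0.7, 0.3, 0.3]
width: 0.0503
gripper_force: 0.0
green [0.4999 0.1858] [37. 25.] closing yaw -1.101 px [256. 182.]
green [0.5063 0.2497] [35. 28.] closing yaw -0.17 px [197. 144.]
rot [-0.0047  0.0075 -0.0001] shift [0.0029 0.0014 0.1414] q6 1.4 t 44.88 F [-0.6 -0.1  0.5]
```

To row units: -0.05 m is -0.8, -0.045 m is -0.72, -0.11 rad is -0.55.

```bash
echo '[[[0.048, 0.0224, 0.72, -0.02, 0.035, 0, 0.05], [0, 0, 0.72, 0, 0, 0, 0.05], [0, 0, 0.56, 0, 0, 0, 0.05], [0, 0, 0.208, 0, 0, 0, 0.05], [0, 0, 0.04, 0, 0, 0, 0.05], [0, 0, 0, 0, 0, 0, 0.05], [0, 0, 0, 0, 0, 0, 0.02], [0, 0, 0, 0, 0, 0, 0.02], [0, 0, 0, 0, 0, 0, 0.02], [0, 0, 0, 0, 0, 0, 0.02], [0, 0, -0.48, 0, 0, 0, 0.02], [0, 0, -0.8, 0, 0, 0, 0.02], [0, 0, -0.72, 0, 0, -0.55, 0.02], [0, 0, 0, 0, 0, -0.5, 0.02], [0, 0, 0, 0, 0, 0, 0.02]]]' > mv.in && python3 inch.py mv.in
python3 - <<'E'
from h import *
A=np.array([.5243,-.1769]);d=-.253+np.radians(54)
p=A+.072*np.array([np.cos(d),np.sin(d)]);go((*p,.090),d+np.pi/2)
E
```

```text
t: 46.75
position: [0.4982, 0.1857, 0.1532]
tool_rot: [-2.956, -1.062, -0.003]
contact_force: [-0.0, 1.0, -0.7]
width: 0.0267
gripper_force: 30.0
rot [-0.0002 -0.0022  0.0003] shift [-0.1385  0.2964  0.0632] q6 1.19 t 46.75 F [-0.   1.  -0.7]
```

To row units: 0.037 m is 0.592, 0.02 m is 0.32.

```bash
echo '[[[-0.2672, 0.592, 0, 0, 0, 0, 0.02], [-0.2672, 0.592, 0, 0, 0, 0, 0.02], [-0.2672, 0.592, 0, 0, 0, 0, 0.02], [-0.2672, 0.592, 0, 0, 0, 0, 0.02], [-0.2672, 0.592, 0, 0, 0, 0, 0.02], [-0.2672, 0.592, 0, 0, 0, 0, 0.02], [-0.2672, 0.592, 0, 0, 0, 0, 0.02], [-0.2672, 0.592, 0, 0, 0, 0, 0.02], [0, 0, 0.32, 0, 0, 0, 0.02], [0, 0, 0, 0, 0, 0, 0.02]]]' > mv.in && python3 inch.py mv.in
python3 - <<'E'
from h import *
A=np.array([.5243,-.1769]);d=-.253+np.radians(54)
p=A+.077*np.array([np.cos(d),np.sin(d)]);go((*p,.090),d+np.pi/2)
E
```

```text
t: 48.0
position: [0.5809, -0.1266, 0.1287]
tool_rot: [-2.952, -1.059, 0.007]
contact_force: [-0.2, 0.7, -1.0]
width: 0.0265
gripper_force: 30.0
rot [-0.0068  0.0026 -0.0003] shift [0.0013 0.0028 0.0387] q6 0.62 t 48.0 F [-0.2  0.7 -1. ]
```

To row units: -0.05 m is -0.8, -0.03 m is -0.48, -0.18 rad is -0.9.

```bash
echo '[[[0.016, 0.0448, 0.32, -0.03, 0.01, 0, 0.02], [0, 0, 0.24, 0, 0, 0, 0.02], [0, 0, 0.064, 0, 0, 0, 0.02], [0, 0, 0, 0, 0, 0, 0.02], [0, 0, 0, 0, 0, 0, 0.02], [0, 0, 0, 0, 0, 0, 0.04], [0, 0, 0, 0, 0, 0, 0.05], [0, 0, 0, 0, 0, 0, 0.05], [0, 0, -0.8, 0, 0, 0, 0.05], [0, 0, -0.48, 0, 0, -0.9, 0.05], [0, 0, 0, 0, 0, -0.9, 0.05], [0, 0, 0, 0, 0, -0.9, 0.05], [0, 0, 0, 0, 0, -0.88, 0.05]]]' > mv.in && python3 inch.py mv.in
echo '[[[0.6304, -0.2496, 0, 0, 0, 0, 0.05], [0.6304, -0.2496, 0, 0, 0, 0, 0.05], [0.6304, -0.2496, 0, 0, 0, 0, 0.05], [0.6304, -0.2496, 0, 0, 0, 0, 0.05], [0.6304, -0.2496, 0, 0, 0, 0, 0.05], [0.6304, -0.2496, 0, 0, 0, 0, 0.05], [0.6304, -0.2496, 0, 0, 0, 0, 0.05], [0.6304, -0.2496, 0, 0, 0, 0, 0.05], [0.6304, -0.2496, 0, 0, 0, 0, 0.05], [0, 0, 0, 0, 0, 0, 0.05], [0, 0, 0, 0, 0, 0, 0.05]]]' > mv.in && python3 inch.py mv.in
python3 - <<'E'
from h import *
c=cam('wrist','w11');tabs(c)
go((0.502,.2475,.026),-.163)
E
```

```text
t: 49.62
position: [0.5861, -0.129, 0.1738]
tool_rot: [2.386, 2.035, 0.006]
contact_force: [0.6, -0.6, 1.0]
width: 0.05
gripper_force: 0.0
t: 51.0
position: [0.5054, 0.2435, 0.1722]
tool_rot: [2.391, 2.029, 0.005]
contact_force: [-0.2, 0.3, -0.8]
width: 0.0501
gripper_force: 0.0
green [0.5048 0.2521] [36. 26.] closing yaw -0.166 px [250. 178.]
rot [ 0.0065  0.0016 -0.0013] shift [ 0.0038 -0.0042  0.1462] q6 0.57 t 51.05 F [-0.4  0.4 -0.7]
```

To row units: 0.005 m is 0.08, -0.0022 m is -0.0352, 0.18 rad is 0.9.

```bash
echo '[[[0.08, -0.0352, 0.72, 0.03, 0.008, 0, 0.04], [0, 0, 0.72, 0, 0, 0, 0.04], [0, 0, 0.56, 0, 0, 0, 0.04], [0, 0, 0.256, 0, 0, 0, 0.04], [0, 0, 0.064, 0, 0, 0, 0.04], [0, 0, 0, 0, 0, 0, 0.04], [0, 0, 0, 0, 0, 0, 0.02], [0, 0, 0, 0, 0, 0, 0.02], [0, 0, 0, 0, 0, 0, 0.02], [0, 0, 0, 0, 0, 0, 0.02], [0, 0, -0.48, 0, 0, 0, 0.02], [0, 0, -0.8, 0, 0, 0, 0.02], [0, 0, -0.72, 0, 0, 0.9, 0.02], [0, 0, 0, 0, 0, 0.9, 0.02], [0, 0, 0, 0, 0, 0.9, 0.02], [0, 0, 0, 0, 0, 0.88, 0.02], [0, 0, 0, 0, 0, 0, 0.02]]]' > mv.in && python3 inch.py mv.in
python3 - <<'E'
from h import *
A=np.array([.5243,-.1769]);d=-.253+np.radians(54)
p=A+.064*np.array([np.cos(d),np.sin(d)]);go((*p,.090),d+np.pi/2)
E
```

```text
t: 53.18
position: [0.5041, 0.249, 0.1522]
tool_rot: [-2.955, -1.067, -0.001]
contact_force: [-0.6, 0.8, -0.2]
width: 0.0266
gripper_force: 30.0
rot [-0.0001 -0.0006  0.0034] shift [-0.1913  0.3415  0.0622] q6 1.29 t 53.17 F [-0.6  0.8 -0.2]
```

To row units: 0.038 m is 0.608, -0.0213 m is -0.3408.

```bash
echo '[[[-0.3408, 0.608, 0, 0, 0, 0, 0.02], [-0.3408, 0.608, 0, 0, 0, 0, 0.02], [-0.3408, 0.608, 0, 0, 0, 0, 0.02], [-0.3408, 0.608, 0, 0, 0, 0, 0.02], [-0.3408, 0.608, 0, 0, 0, 0, 0.02], [-0.3408, 0.608, 0, 0, 0, 0, 0.02], [-0.3408, 0.608, 0, 0, 0, 0, 0.02], [-0.3408, 0.608, 0, 0, 0, 0, 0.02], [-0.3408, 0.608, 0, 0, 0, 0, 0.02], [0, 0, 0.32, 0, 0, 0, 0.02], [0, 0, 0, 0, 0, 0, 0.02]]]' > mv.in && python3 inch.py mv.in
python3 - <<'E'
from h import *
A=np.array([.5243,-.1769]);d=-.253+np.radians(54)
p=A+.064*np.array([np.cos(d),np.sin(d)]);go((*p,.090),d+np.pi/2)
E
```

```text
t: 54.55
position: [0.5723, -0.1358, 0.1293]
tool_rot: [-2.952, -1.064, 0.006]
contact_force: [-0.8, 0.7, -0.8]
width: 0.0266
gripper_force: 30.0
rot [-0.0049  0.0021  0.0025] shift [0.0009 0.0012 0.0393] q6 0.6 t 54.55 F [-0.8  0.7 -0.8]
```

To row units: -0.05 m is -0.8, -0.044 m is -0.704, -0.005 rad is -0.025.

```bash
echo '[[[0.016, 0.016, 0.32, -0.025, 0.01, 0, 0.02], [0, 0, 0.24, 0, 0, 0, 0.02], [0, 0, 0.064, 0, 0, 0, 0.02], [0, 0, 0, 0, 0, 0, 0.02], [0, 0, 0, 0, 0, 0, 0.02], [0, 0, 0, 0, 0, 0, 0.04], [0, 0, 0, 0, 0, 0, 0.05], [0, 0, 0, 0, 0, 0, 0.05], [0, 0, -0.8, 0, 0, 0, 0.05], [-0.32, 0, -0.64, 0, 0, 0, 0.05], [-0.704, 0, -0.16, 0, 0, 0, 0.05], [0, 0, 0, 0, 0, 0, 0.05], [0, 0, 0, 0, 0, 0, 0.05]]]' > mv.in && python3 inch.py mv.in
python3 - <<'E'
from h import *
c=cam('wrist','w12'); go((0.5243,-0.1769,0.088),-.253+2.513)
E
```

```text
t: 56.18
position: [0.5262, -0.1773, 0.1927]
tool_rot: [2.953, 1.061, 0.007]
contact_force: [0.4, -0.0, 0.5]
width: 0.05
gripper_force: 0.0
rot [ 0.0043 -0.0029  0.0014] shift [-0.0014 -0.0014  0.1044] q6 0.51 t 56.23 F [ 1.2 -0.7  0.1]
```

View pics/w12.png

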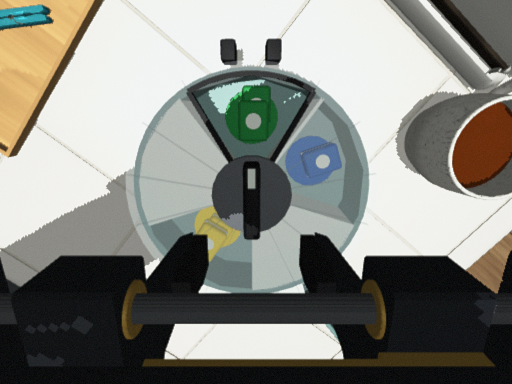

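Both greens are in at (252,110), with blue at (320,160) and yellow at (213,232). I'll turn the cap towards shut, first 1.6 rad.

```bash
echo '[[[-0.0224, -0.0224, 0.64, 0.02, -0.015, 0, 0.05], [0, 0, 0.64, 0, 0, 0, 0.05], [0, 0, 0.32, 0, 0, 0, 0.05], [0, 0, 0.064, 0, 0, 0, 0.03], [0, 0, 0, 0, 0, 0, 0.03], [0, 0, 0, 0, 0, 0, 0.01], [0, 0, 0, 0, 0, 0, 0.01], [0, 0, 0, 0, 0, 0, 0.01], [0, 0, 0, 0, 0, 0, 0.01], [0, 0, 0, 0, 0, 0.8, 0.01], [0, 0, 0, 0, 0, 0.8, 0.01], [0, 0, 0, 0, 0, 0.8, 0.01], [0, 0, 0, 0, 0, 0.8, 0.01], [0, 0, 0, 0, 0, 0.8, 0.01], [0, 0, 0, 0, 0, 0, 0.01]]]' > mv.in && python3 inch.py mv.in
echo '[[[0, 0, 0, 0, 0, 0.8, 0.01], [0, 0, 0, 0, 0, 0.8, 0.01], [0, 0, 0, 0, 0, 0.8, 0.01], [0, 0, 0, 0, 0, 0.8, 0.01], [0, 0, 0, 0, 0, 0.8, 0.01], [0, 0, 0, 0, 0, 0, 0.01], [0, 0, 0, 0, 0, 0, 0.03], [0, 0, 0, 0, 0, 0, 0.05], [0, 0, -0.64, 0, 0, 0, 0.05], [0, 0, -0.48, 0, 0, 0, 0.05]]]' > mv.in && python3 inch.py mv.in
echo '[[[0, 0, 0, 0, 0, -0.9, 0.05], [0, 0, 0, 0, 0, -0.9, 0.05], [0, 0, 0, 0, 0, -0.9, 0.05], [0, 0, 0, 0, 0, -0.9, 0.05], [0, 0, 0, 0, 0, -0.9, 0.05], [0, 0, 0, 0, 0, -0.9, 0.05], [0, 0, 0, 0, 0, -0.9, 0.05], [0, 0, 0, 0, 0, -0.9, 0.05], [0, 0, 0, 0, 0, -0.9, 0.05], [0, 0, 0, 0, 0, -0.9, 0.05], [0, 0, 0, 0, 0, -0.9, 0.05], [0, 0, 0, 0, 0, -0.9, 0.05], [0, 0, 0, 0, 0, -0.9, 0.05], [0, 0, 0, 0, 0, -0.9, 0.05], [0, 0, 0, 0, 0, -0.9, 0.05], [0, 0, 0, 0, 0, -0.9, 0.05], [0, 0, 0, 0, 0, -0.9, 0.05], [0, 0, 0, 0, 0, -0.4, 0.05], [0, 0, 0, 0, 0, 0, 0.05], [0, 0, 0, 0, 0, 0, 0.05]]]' > mv.in && python3 inch.py mv.in
python3 - <<'E'
from h import *
go((0.5243,-0.1769,0.088),-.253+.913)
E
```

```text
t: 58.1
position: [0.5248, -0.1773, 0.0899]
tool_rot: [3.136, -0.174, 0.002]
contact_force: [-1.9, 3.3, 5.4]
width: 0.0139
gripper_force: 30.0
t: 59.35
position: [0.5245, -0.1776, 0.1597]
tool_rot: [2.822, -1.379, 0.002]
contact_force: [0.8, -0.2, 1.0]
width: 0.0498
gripper_force: 0.0
t: 61.85
position: [0.5244, -0.1774, 0.1588]
tool_rot: [1.383, 2.82, -0.001]
contact_force: [-0.0, -0.7, -0.9]
width: 0.05
gripper_force: 0.0
rot [-0.0003  0.001  -0.0014] shift [0.0005 0.0003 0.0708] q6 -1.03 t 61.85 F [-0.  -0.7 -0.9]
```

To row units: 0.04 m is 0.64, 0.025 m is 0.4, 0.14 rad is 0.7.

```bash
echo '[[[0, 0, 0.64, 0, 0, 0, 0.05], [0, 0, 0.4, 0, 0, 0, 0.05], [0, 0, 0.08, 0, 0, 0, 0.03], [0, 0, 0, 0, 0, 0, 0.03], [0, 0, 0, 0, 0, 0, 0.01], [0, 0, 0, 0, 0, 0, 0.01], [0, 0, 0, 0, 0, 0, 0.01], [0, 0, 0, 0, 0, 0, 0.01], [0, 0, 0, 0, 0, 0.7, 0.01], [0, 0, 0, 0, 0, 0.7, 0.01], [0, 0, 0, 0, 0, 0.7, 0.01], [0, 0, 0, 0, 0, 0.7, 0.01], [0, 0, 0, 0, 0, 0.7, 0.01], [0, 0, 0, 0, 0, 0.7, 0.01], [0, 0, 0, 0, 0, 0.365, 0.01], [0, 0, 0, 0, 0, 0, 0.01], [0, 0, 0, 0, 0, 0, 0.01]]]' > mv.in && python3 inch.py mv.in
python3 - <<'E'
from h import *
go((0.5243,-0.1769,0.088),-.253)
E
```

```text
t: 63.98
position: [0.5241, -0.1783, 0.0902]
tool_rot: [2.483, 1.922, -0.002]
contact_force: [-4.1, -2.1, 8.6]
width: 0.0137
gripper_force: 30.0
rot [0.0004 0.0022 0.0001] shift [ 0.0014 -0.0002  0.0022] q6 -0.12 t 63.98 F [-4.1 -2.1  8.6]
```

```bash
echo '[[[0, 0, 0, 0, 0, 0, 0.03], [0, 0, 0, 0, 0, 0, 0.05], [0, 0, -0.64, 0, 0, 0, 0.05], [0, 0, -0.8, 0, 0, -0.5, 0.04], [-0.32, 0, -0.48, 0, 0, -0.9, 0.024], [0, 0, 0, 0, 0, -0.9, 0.024], [0, 0, 0, 0, 0, -0.9, 0.024], [0, 0, 0, 0, 0, -0.9, 0.024], [0, 0, 0, 0, 0, -0.9, 0.024], [0, 0, 0, 0, 0, -0.9, 0.024], [0, 0, 0, 0, 0, -0.9, 0.024], [0, 0, 0, 0, 0, -0.9, 0.024], [0, 0, 0, 0, 0, -0.9, 0.024], [0, -0.64, 0, 0, 0, -0.15, 0.024], [0, -0.64, 0, 0, 0, 0, 0.024], [0, -0.64, 0, 0, 0, 0, 0.024], [0, -0.64, 0, 0, 0, 0, 0.024], [0, 0, 0, 0, 0, 0, 0.024], [0, 0, 0, 0, 0, 0, 0.024]]]' > mv.in && python3 inch.py mv.in
python3 - <<'E'
from h import *
c=cam('wrist','w13'); A=np.array([.5243,-.1769]); d=np.array([np.cos(-.253-np.pi/2),np.sin(-.253-np.pi/2)])
for q,a,rc in blobs(c,'orange',60,smin=70):
    p=onz(c,*rc[0],.056)[:2]; v=p-A
    if .15<v@d<.22 and abs(v[0]*d[1]-v[1]*d[0])<.03: print(a,p.round(4),'r',v@d)
go((*(A+.1835*d),.0695),np.pi/2-.253)
E
```

```text
t: 66.35
position: [0.5082, -0.3559, 0.2085]
tool_rot: [-0.117, -3.139, -0.001]
contact_force: [-0.6, 0.6, -0.6]
width: 0.024
gripper_force: 0.0
422.5 [ 0.4785 -0.3551] r 0.18399430848455228
rot [ 2.000e-04 -1.000e-04  1.796e-01] shift [ 0.0292 -0.0066  0.1391] q6 -2.15 t 66.4 F [ 0.6 -0.3  0.3]
```

View pics/w13.png

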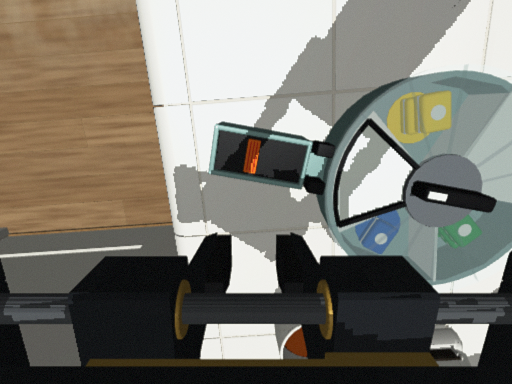

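The cap is shut with its lugs either side of the bolt (318,165). The button is at (253,157), r = 184 mm, and all tablets are in their own compartments.

To row units: 0.04 m is 0.64, 0.015 m is 0.24, 0.09 rad is 0.45.

```bash
echo '[[[0, 0, 0, 0, 0, 0.45, 0.024], [0, 0, 0, 0, 0, 0.448, 0.024], [0.24, -0.064, 0.64, 0, 0, 0, 0.024], [0.2272, -0.048, 0.64, 0, 0, 0, 0.024], [0, 0, 0.16, 0, 0, 0, 0.024], [0, 0, 0, 0, 0, 0, 0.024], [0, 0, 0, 0, 0, 0, 0.024]]]' > mv.in && python3 inch.py mv.in
python3 - <<'E'
from h import *
go((.4783,-.3547,.0695),np.pi/2-.253)
E
```

```text
t: 67.28
position: [0.4802, -0.3568, 0.1212]
tool_rot: [0.395, 3.113, -0.004]
contact_force: [-0.6, 0.7, -0.6]
width: 0.0244
gripper_force: 0.0
rot [-0.0022  0.0042  0.0003] shift [0.0024 0.0015 0.0517] q6 -2.0 t 67.28 F [-0.6  0.7 -0.6]
```

```bash
echo '[[[0.0384, 0.024, 0.32, -0.01, 0.02, 0, 0.024], [0, 0, 0.32, 0, 0, 0, 0.024], [0, 0, 0.12, 0, 0, 0, 0.024], [0, 0, 0, 0, 0, 0, 0.024], [0, 0, 0, 0, 0, 0, 0.024], [0, 0, 0, 0, 0, 0, 0.024]]]' > mv.in && python3 inch.py mv.in
python3 - <<'E'
from h import *
go((.4783,-.3547,.0697),np.pi/2-.253)
E
```

```text
t: 68.03
position: [0.4766, -0.3543, 0.072]
tool_rot: [-0.397, -3.114, -0.002]
contact_force: [-0.3, -0.1, 0.2]
width: 0.0244
gripper_force: 0.0
rot [ 0.0009 -0.0025 -0.0005] shift [-0.0017  0.      0.0023] q6 -2.0 t 68.03 F [-0.3 -0.1  0.2]
```

To row units: 0.0022 m is 0.0352, 0.005 m is 0.08.

```bash
echo '[[[-0.016, 0, 0.0352, 0, 0, 0, 0.024], [0, 0, 0, 0, 0, 0, 0.024], [0, 0, 0, 0, 0, 0, 0.008], [0, 0, 0, 0, 0, 0, 0.008], [0, 0, 0, 0, 0, 0, 0.008], [0, 0, 0, 0, 0, 0, 0.008], [0, 0.08, 0, 0, 0, 0, 0.008], [0, 0.08, 0, 0, 0, 0, 0.008], [0, 0.08, 0, 0, 0, 0, 0.008], [0, 0.048, 0, 0, 0, 0, 0.008], [0, 0, 0, 0, 0, 0, 0.008], [0, 0, 0, 0, 0, 0, 0.008]]]' > mv.in && python3 inch.py mv.in
python3 - <<'E'
from h import *
go((.482,-.3398,.0697),np.pi/2-.253)
E
```

```text
t: 69.53
position: [0.4812, -0.3393, 0.0696]
tool_rot: [-0.395, -3.114, 0.005]
contact_force: [-3.6, -10.6, -2.7]
width: 0.0112
gripper_force: 30.0
rot [-0.0036 -0.0027  0.0009] shift [-0.0009 -0.0003 -0.0001] q6 -1.97 t 69.53 F [ -3.6 -10.6  -2.7]
```

Reached the locked position against its end stop. I'll release, retreat and check.

```bash
echo '[[[0, -0.024, 0, 0, 0, 0, 0.024], [0, 0, 0, 0, 0, 0, 0.024], [0, 0, 0, 0, 0, 0, 0.024], [0, 0, -0.48, 0, 0, 0, 0.024], [0, 0, -0.8, 0, 0, 0, 0.03], [0, 0, -0.72, 0, 0, 0, 0.03], [0, 0, 0, 0, 0, 0, 0.03], [0, 0, 0, 0, 0, 0, 0.03]]]' > mv.in && python3 inch.py mv.in
python3 - <<'E'
from h import *
c=cam('wrist','w14');t=cam('top','t14'); A=np.array([.5243,-.1769]); d=np.array([np.cos(-.253-np.pi/2),np.sin(-.253-np.pi/2)])
for q,a,rc in blobs(c,'orange',60,smin=70):
    p=onz(c,*rc[0],.056)[:2]; v=p-A
    if .15<v@d<.22 and abs(v[0]*d[1]-v[1]*d[0])<.03: print(a,p.round(4),'r',v@d)
tabs(t)
a=c['img'][:,:,::-1]; b=t['img'][160:260,140:400,::-1]
cv2.imwrite('pics/fin.png',np.vstack([a,cv2.resize(b,(512,197))]))
E
```

```text
t: 70.53
position: [0.4816, -0.3379, 0.1938]
tool_rot: [-0.396, -3.113, -0.003]
contact_force: [0.7, -0.2, -0.8]
width: 0.0297
gripper_force: 0.0
397.0 [ 0.4823 -0.3395] r 0.1679221557334972
```

View pics/fin.png

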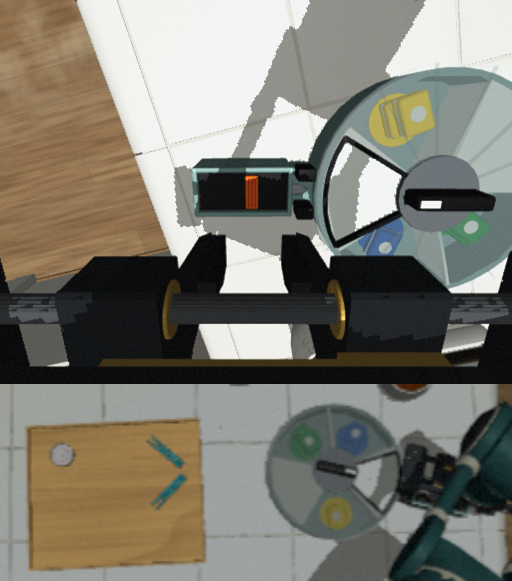

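The picture shows the button locked at (252,192), r = 167.9 mm. The cap is shut and the tablets are on their pads. Only the pegs and the tea light remain in the tray.

```bash
python3 -c "
from rig import r
print(r.sign_off())"
```

```text
the job is handed in; nothing more can be done
None
```

I put all five tablets away on the pads of their own colours, turned the cap shut, locked the catch, left the pegs and tea light in the tray, did not touch the jar or mug, and handed the job in at about 71 s.

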